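# Fit the hold-down fork on the board holder and set its knurled nut

### The job

Set the blue slotted hold-down fork on the board holder: slip its slot fully home around the threaded stud, under the raised knurled nut, and rest it level with its nose on the edge of the circuit board, then let go of it. Screw the nut down clockwise until it bottoms out on the fork, back it off a quarter turn so that the board is not strained, and finish while still gripping the nut: keep hold of it and do not let go. Leave the other things on the bench where they are.

Things in the scene. Friction and masses are not known exactly. Their poses are not given: they have to be found in the camera images.
- holder: Fixed board holder. Origin on the bench on the stud's axis, z up, +x from stud to board. Aluminium base 250 x 120 x 12 mm (x -45 to 205, y +-60). Steel shoulder 32 mm across, top at z = 45 mm; stud above it 9 mm across, top at z = 102 mm. Green board 100 x 100 mm on pillars, top face also at z = 45 mm, x = 95 to 195; bare strip y +-18 for x = 95 to 158.
- shoulder (a point): Centre of the shoulder's top face, on the stud's axis, 45 mm above the bench; axes as the holder's.
- knurled_nut: Brass knurled nut captive on the stud, already started on the thread: hub 28 mm across and 10 mm tall below a round knurled head 38 mm across and 24 mm tall, white pointer line on top and side. Origin on the axis at its underside; z up, x along the pointer. Grip the head from above at any yaw; the stud sticks out through it by 8 to 18 mm.
- nut_grip (a point): On the nut's axis, 24 mm above its underside, at the height to grip the knurled head (the head spans 14 mm below to 10 mm above this point). It rises and falls with the nut.
- nut_turn (a joint): Turn of the nut, rad: 0 = bottomed out on the fork (hard stop), growing as it is unscrewed, counter-clockwise from above. Right-hand quick thread: clockwise lowers it 12 mm per turn (1.91 mm per rad). Starts at 3.2 to 4.2, leaving 12 to 14 mm between shoulder and nut for the 6 mm fork. Friction 0.05 N m; it stays where left.
- fork: Loose blue flat fork, 140 x 32 x 6 mm, about 0.12 kg, flat on the bench, with an orange grip tab on top. Origin at its underside below the tab; z up, x along it, from -105 to 35 mm. Slot 16 mm wide, open at x = -105, closed at x = -77; the nose is the +x end. Home, its x points as the holder's x, and it goes in by moving along the holder's -x.
- fork_slot (a point): Point of the slot that belongs on the stud's axis, at the fork's underside, at x = -85 mm of the fork (8 mm before the slot's closed end, so 3.5 mm from touching the 9 mm stud).
- fork_tab (a point): Grip point of the orange tab, 26 mm above the fork's underside at its origin. The tab is 20 mm long along the fork's x, 14 mm thick along y, and reaches from 6 to 39 mm above the underside; pinch it from above across its 14 mm.
- tape_roll: Roll of brown tape lying flat, 76 mm in diameter, 24 mm tall, loose; leave alone. Origin at the centre of its underside. It and the fork swap places between episodes.
- screwdriver: Screwdriver, 170 mm long, lying on the bench; leave alone.
- dish: Small clear plastic dish, 72 mm in diameter, 26 mm tall; leave alone.
- flux_jar: Small closed jar, 48 mm in diameter, 55 mm tall; leave alone.
- heatsink: Finned aluminium heatsink, 60 x 90 x 28 mm; leave alone.
- multimeter: Black hand multimeter lying on its back, 160 x 78 x 34 mm; leave alone.
Things that resemble listed ones, but are neither listed nor needed, are in the scene too. Several things look just like the fork: the one meant starts farthest from the robot's base.

How it is judged:
By the outcome, as a careful person would: the job done as asked, in the order asked, and still so for the second after the job is handed in, while the arm keeps its last pose, push and grip.
It also fails if it takes over 64 s, if anything falls off the work surface, if the arm or the gripper's body presses on something with over 40 N, if the wrist force passes 120 N, or if a joint passes its speed limit or range.

### The arm

A 6-joint arm with a two-finger parallel gripper is mounted at the origin on the work surface. World frame = base frame: x ahead of the robot, y to its left, z up, the work surface at z = 0. Lengths are in mm, angles in rad, forces in N, time in s.
With the tool pointing down it reaches from about 350 to 725 mm from the base axis. Payload 6 kg.
Tool frame: the origin (TCP) lies midway between the tips of the shut fingers; the grasp point (between the pads) lies 19 mm behind it; z points along the fingers, y is the direction in which the jaws open and shut (so a half turn about z gives the same grasp; the last joint's range is limited). The gripper opens to 85 mm and grips with 20 to 120 N. Pads are 22 mm wide; open, the fingers measure 114 mm over their backs; the gripper's body (76 mm by 85 mm) begins 54 mm behind the grasp point. The pads swing forward as they close: fully open they stand 13 mm farther back than shut.
Start: joints at [-0.925, 0.04, 0.085, 0, -1.615, -0.334], TCP at [184.07, -571.041, 202.461] pointing down, gripper open.
Joint ranges: [-2.56, 2.56], [-1.29, 2.01], [-1.08, 1.49], [-3.29, 1.98], [-2.81, -0.18], [-2.99, 2.99]. Speed limits (rad/s): [2.57, 2.57, 3.01, 3.14, 3.14, 3.14].

### API

Orientations are given as a unit quaternion [x, y, z, w].
In Python, from workcell import r gives the robot as it stands.
- The arm moves only by the tool jog_arm, never from a script. Its argument "deltas" is a list of rows, each a list of 5 numbers: the opening, from 0 (shut) to 1 (fully open), then the shift along the world's x, y, z in cm, then the turn about the world's z in rad. In form: [[gripper, dx, dy, dz, spin], ...]. A call has 1 to 10 rows; each row shifts and turns the commanded pose from where the row before left it; what a row does not reach is not made up. A row lasts 1/12 s, in which the tool goes at most 41.7 mm and 7.16 degrees, less where a joint would pass 70% of its speed; a pose out of reach is approached as far as the arm can. A call is refused whole if a number of a shift passes 4.17 or a number of a turn 0.125, either way. A call with a gripper value outside its range is refused whole. The fingers move at their own pace and stop on an object; "squeeze" is the grip in N (left out, the last holds). Time passes only in rows, so rows that do not move let the fingers close. It gives the time, the measured TCP pose, the force and the opening at its end, in the units of the state.
- r.observe(): the state, without advancing time (a new reading comes with each control period).
- r.snapshot(name): name is "scene" or "top" or "wrist"; returns a dict with "img" (480x640x3 uint8, blue, green, red), "vfov" (degrees; the focal length in pixels is half the picture's height over the tangent of half this angle, whatever the lens; pixels are square), "cx", "cy" (the principal point, pixels), "rvec" (rotation vector, rad) and "tvec" (3), from world to camera coordinates, as OpenCV has them; the wrist camera has in their place "hand_eye" (4x4, takes a point from camera to tool coordinates, whose origin is the TCP and whose axes are the flange's). Camera axes: x right, y down, z forward; pixel columns grow to the right and rows downward; lengths in mm; the calibration is good to about 2 mm. A picture is of the moment at which its call begins: read the wrist's pose just before it. There is no depth.
- r.close_job(): hands the job in, once; it reports no verdict.
The state is a dict: "time_s": time; "joint_pos": joint angles; "qvel": joint speeds; "effort": joint torques, N m; "tool_pos": TCP position; "ee_rot": TCP orientation; "contact_force": force on the tool from outside, world axes, zero at the start; "moment": the same for the moment, N m; "width": finger opening in mm.
Only numpy, scipy, OpenCV 4.12 (cv2) and the standard library are available. Lean on these libraries where they do the work, as an engineer would, in place of code of your own. Each camera call takes 0.05 s, during which the arm holds its last target.

## Working session

There is one attempt and no reset: what is moved stays moved. The work goes in short steps, Python scripts to look and compute and a tool call to move; the robot and the scene stay as the last step left them, time stands still between calls to the robot, and variables do not carry over. Pictures are saved under pics/ and viewed, and the job is handed in when it is done.

Besides the shell and the picture viewer there is one more tool, called as name([rows], argument=value, ...), one row to a line, values as JSON. jog_arm: Moves the arm, as the interface text tells. Its arguments: {"type":"object","properties":{"deltas":{"type":"array"},"squeeze":{"type":"number"}},"required":["deltas"]}

```bash
ls; mkdir -p pics
cat > h.py <<'E'
import numpy as np, cv2
from scipy.spatial.transform import Rotation as R
from workcell import r
def snap(n, f):
    st=r.observe(); d=r.snapshot(n); cv2.imwrite('pics/'+f+'.png', d['img'])
    H=d['img'].shape[0]; fl=H/2/np.tan(np.radians(d['vfov'])/2)
    if 'rvec' in d:
        Rm=cv2.Rodrigues(np.array(d['rvec'],float))[0]; t=np.array(d['tvec'],float).ravel()
    else:
        he=np.array(d['hand_eye']); T=np.eye(4); T[:3,:3]=R.from_quat(st['ee_rot']).as_matrix(); T[:3,3]=st['tool_pos']
        M=np.linalg.inv(T@he); Rm=M[:3,:3]; t=M[:3,3]
    np.savez('pics/'+f+'.npz',R=Rm,t=t,f=fl,cx=d['cx'],cy=d['cy'],extra=str({k:v for k,v in d.items() if k!='img'}))
    return d
class C:
    def __init__(s,f):
        z=np.load('pics/'+f+'.npz'); s.R=z['R'];s.t=z['t'];s.f=float(z['f']);s.cx=float(z['cx']);s.cy=float(z['cy']);s.c=-s.R.T@s.t
    def ray(s,u,v):
        d=s.R.T@np.array([(u-s.cx)/s.f,(v-s.cy)/s.f,1]); return d/np.linalg.norm(d)
    def onz(s,u,v,z):
        d=s.ray(u,v); return (s.c+d*(z-s.c[2])/d[2]).round(1)
    def px(s,p):
        q=s.R@np.array(p,float)+s.t; return (s.f*q[:2]/q[2]+[s.cx,s.cy]).round(1)
def tri(*a):
    A=np.zeros((3,3));b=np.zeros(3)
    for c,(u,v) in a:
        d=c.ray(u,v);P=np.eye(3)-np.outer(d,d);A+=P;b+=P@c.c
    x=np.linalg.solve(A,b); return x.round(1),[np.round(np.linalg.norm((np.eye(3)-np.outer(c.ray(*p),c.ray(*p)))@(x-c.c)),1) for c,p in a]
def crop(f,x,y,w,h,s):
    im=cv2.imread('pics/'+f+'.png')[y:y+h,x:x+w]; return cv2.resize(im,None,fx=s,fy=s,interpolation=cv2.INTER_CUBIC)
E
python3 - <<'E'
from h import *
for n in ['scene','top','wrist']:
    d=snap(n,n+'0'); print({k:v for k,v in d.items() if k!='img'}); print(C(n+'0').c, d['img'].shape)
print(r.observe())
E
```

```text
pics
{'vfov': 49.91674026425095, 'cx': 324.77271168467934, 'cy': 234.1081061663909, 'rvec': array([ 2.00506714,  1.00242743, -0.53644395]), 'tvec': array([-293.18954464, -167.36178182, 1760.15531783])}
[1414.25223093 -662.55088786  879.22338818] (480, 640, 3)
{'vfov': 48.456665521486684, 'cx': 312.50565643341884, 'cy': 231.6460644627799, 'rvec': array([ 2.20841538, -2.16603618,  0.07831912]), 'tvec': array([-3.93636462e-01,  4.77238563e+02,  1.52188148e+03])}
[ 370.74320238   11.47379423 1551.22463842] (480, 640, 3)
{'vfov': 71.53495793838233, 'cx': 321.9671618609619, 'cy': 240.46970936412094, 'hand_eye': array([[-1.23370397e-03, -9.50875776e-01, -3.09570245e-01,
         7.92320064e+01],
       [ 9.99998795e-01, -1.46468698e-03,  5.13721463e-04,
         2.34060216e-01],
       [-9.41908800e-04, -3.09569238e-01,  9.50876438e-01,
        -1.71460149e+02],
       [ 0.00000000e+00,  0.00000000e+00,  0.00000000e+00,
         1.00000000e+00]])}
[ 108.62510377 -595.052819    373.03393107] (480, 640, 3)
{'time_s': 0.15, 'joint_pos': array([-9.25297400e-01,  4.07137400e-02,  8.40680893e-02, -2.77621432e-04,
       -1.61545432e+00, -3.33698788e-01]), 'qvel': array([-0.00050069, -0.00154159,  0.0031184 ,  0.00016057,  0.00206356,
        0.00047719]), 'effort': array([-2.09107464e-03, -3.68614268e+01,  3.47693539e+01,  6.93616837e+00,
       -4.31458640e-03, -6.31663511e-06]), 'tool_pos': array([ 184.02699138, -570.80819561,  201.71253925]), 'ee_rot': array([-1.55275313e-01,  9.87871010e-01,  6.40460504e-04, -1.84147626e-04]), 'contact_force': array([ 0.26558237, -0.4451522 , -1.32682689]), 'moment': array([-0.02327839, -0.00338478,  0.03649336]), 'width': 85.33253449846693}
```

View pics/scene0.png

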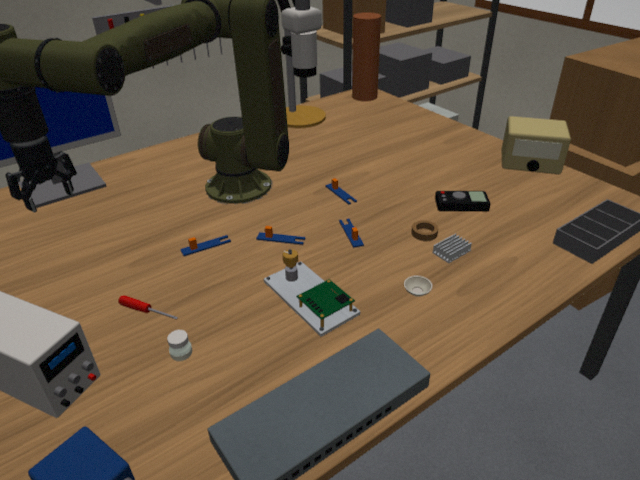

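View pics/top0.png

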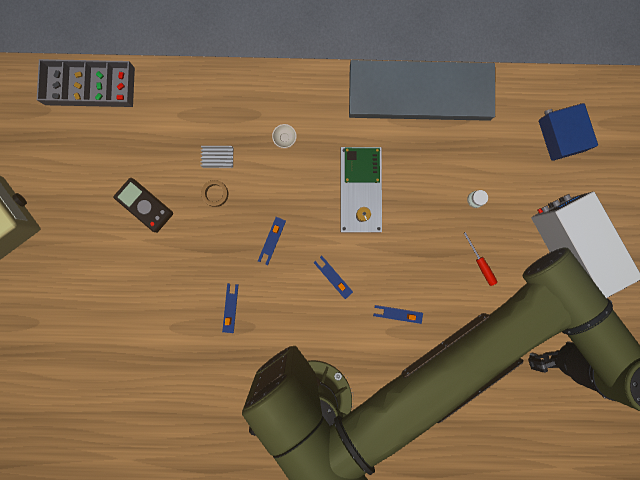

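View pics/wrist0.png

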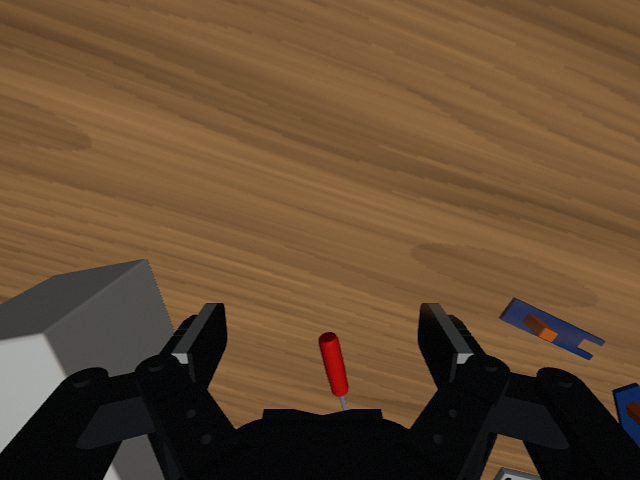

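Scene shows the holder at about top (361,200), and the nut at (363,214). Four blue forks appear in the top view: A (272,240), B (333,277), C (230,308) and D (398,314). I'll compute how far each is from the base.

Run:
```python
from h import *
t=C('top0'); s=C('scene0')
print('base px',t.px([0,0,0]))
for n,tab,a,b,sc in [('A',(276,229),(279,219),(264,263),(355,232)),('B',(341,287),(348,296),(319,260),(268,231)),('C',(227,321),(228,332),(232,284),(335,183)),('D',(412,317),(422,319),(374,310),(193,243))]:
    p=t.onz(*tab,30); print(n,'tab',p,np.hypot(*p[:2]).round(), 'nose',t.onz(*a,6),'slot end',t.onz(*b,6), 'tri tab',tri((t,tab),(s,sc)))
im=np.hstack([crop('top0',215,205,90,140,4),crop('top0',300,205,150,140,4)])
cv2.imwrite('pics/c1.png',cv2.resize(im,(800,int(im.shape[0]*800/im.shape[1]))))
cv2.imwrite('pics/c2.png',crop('top0',320,130,80,120,5))
cv2.imwrite('pics/c3.png',crop('scene0',250,170,140,160,5)[:600*2][:,:])
```

```text
base px [312.4 398.9]
A tab [481.8 113.4  30. ] 495.0 nose [512.9 107.    6. ] slot end [384.3 147.3   6. ] tri tab (array([483. , 114.8,  24. ]), [np.float64(1.3), np.float64(1.3)])
B tab [320.3 -75.   30. ] 329.0 nose [294.1 -97.    6. ] slot end [396.  -11.5   6. ] tri tab (array([319.7, -76.1,  18.9]), [np.float64(0.4), np.float64(0.4)])
C tab [218.5 245.5  30. ] 329.0 nose [185.  245.4   6. ] slot end [322.1 238.    6. ] tri tab (array([217.4, 247. ,  19.3]), [np.float64(0.1), np.float64(0.1)])
D tab [ 239.7 -277.3   30. ] 367.0 nose [ 232.4 -310.6    6. ] slot end [ 255.5 -172.3    6. ] tri tab (array([ 239.6, -277.6,   19.5]), [np.float64(1.9), np.float64(1.9)])
```

View pics/c1.png

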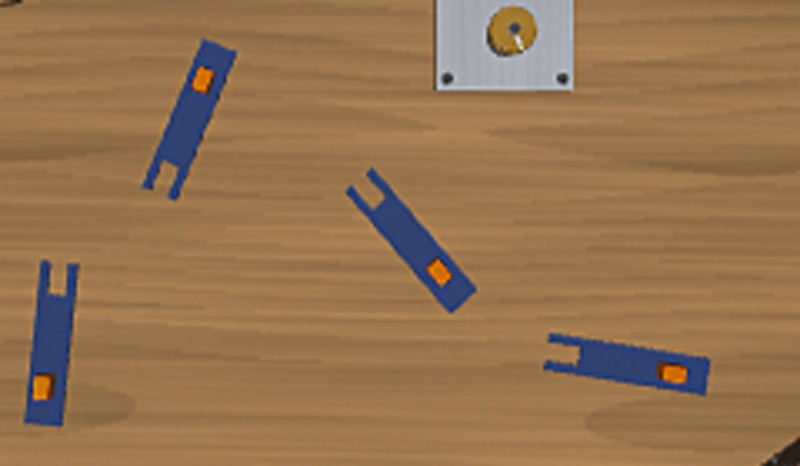

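View pics/c2.png

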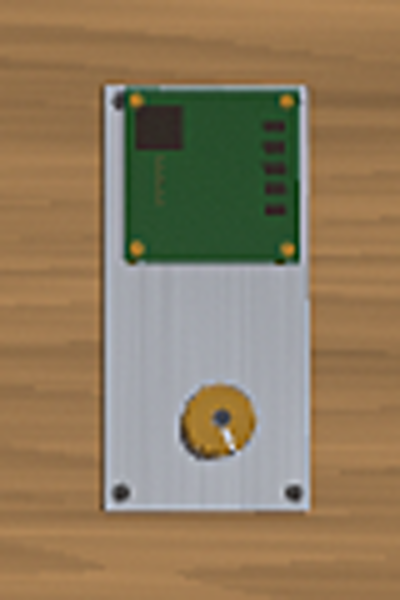

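The fork meant is A, top pixels (272,240) with its tab at (276,229). It lies 495 mm from the base, against 329, 329 and 367 mm for B, C and D. The crop confirms a blue fork with its slot towards the robot. I'm moving the wrist camera over it.

jog_arm([
  [1,1.45,3.45,0.4,-0.031],
  [1,1.45,3.45,0.4,-0.031],
  [1,1.45,3.45,0.4,-0.031],
  [1,1.45,3.45,0.4,-0.031],
  [1,1.45,3.45,0.4,-0.031],
  [1,1.45,3.45,0.4,-0.031],
  [1,1.45,3.45,0.4,-0.031],
  [1,1.45,3.45,0.4,-0.031],
  [1,1.45,3.45,0.4,-0.031],
  [1,1.45,3.45,0.4,-0.031],
])

```text
time_s: 0.98
tool_pos: [329.1, -224.4, 242.6]
ee_rot: [-0.0, 1.0, 0.0, 0.0]
contact_force: [1.4, 0.1, 0.6]
width: 85.4
```

jog_arm([
  [1,1.45,3.45,0.4,-0.031],
  [1,1.45,3.45,0.4,-0.031],
  [1,1.45,3.45,0.4,-0.031],
  [1,1.45,3.45,0.4,-0.031],
  [1,1.45,3.45,0.4,-0.031],
  [1,1.45,3.45,0.4,-0.031],
  [1,1.45,3.45,0.4,-0.031],
  [1,1.45,3.45,0.4,-0.031],
  [1,1.45,3.45,0.4,-0.031],
  [1,1.45,3.45,0.4,-0.031],
])

```text
time_s: 1.82
tool_pos: [474.3, 121.0, 282.6]
ee_rot: [0.154, 0.988, 0.0, 0.0]
contact_force: [0.2, -1.3, 0.9]
width: 85.6
```

jog_arm([
  [1,0,0,0,0],
  [1,0,0,0,0],
])

```text
time_s: 1.98
tool_pos: [474.2, 120.5, 281.1]
ee_rot: [0.152, 0.988, -0.001, -0.001]
contact_force: [-1.2, -0.4, 0.2]
width: 85.4
```

Run:
```python
from h import *
snap('wrist','w1'); o=r.observe(); print(o['tool_pos'],o['joint_pos'],R.from_quat(o['ee_rot']).as_matrix().round(3),o['time_s'])
```

```text
[474.00263432 119.38795037 281.8024683 ] [ 6.60387638e-01 -2.30260795e-01 -2.16997944e-02 -6.27104021e-05
 -1.78096238e+00 -2.53801511e+00] [[-0.953  0.302 -0.001]
 [ 0.302  0.953 -0.001]
 [ 0.001 -0.001 -1.   ]] 2.0333
```

View pics/w1.png

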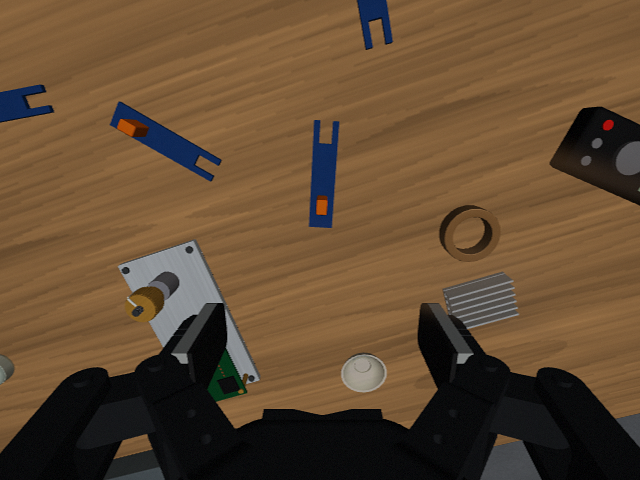

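The wrist view shows fork A at about (323,175), with its tab at (322,205). The holder is at lower left with the nut near (145,303), and the tape, heatsink and dish are clear of the fork. Now enlarged crops for corner pixels.

Run:
```python
from h import *
cv2.imwrite('pics/c4.png',crop('w1',270,110,100,130,4))
cv2.imwrite('pics/c5.png',crop('w1',100,230,130,110,6))
cv2.imwrite('pics/c6.png',crop('scene0',320,205,60,50,10))
```

```text
(no output)
```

View pics/c4.png

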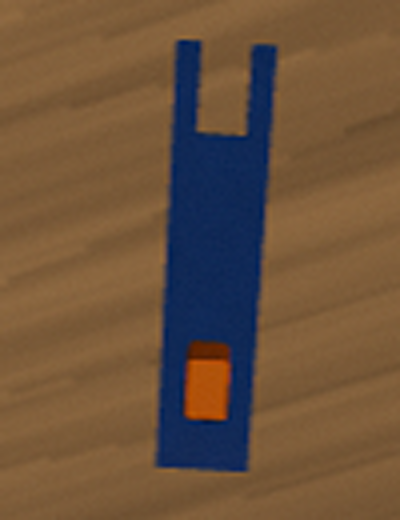

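View pics/c5.png

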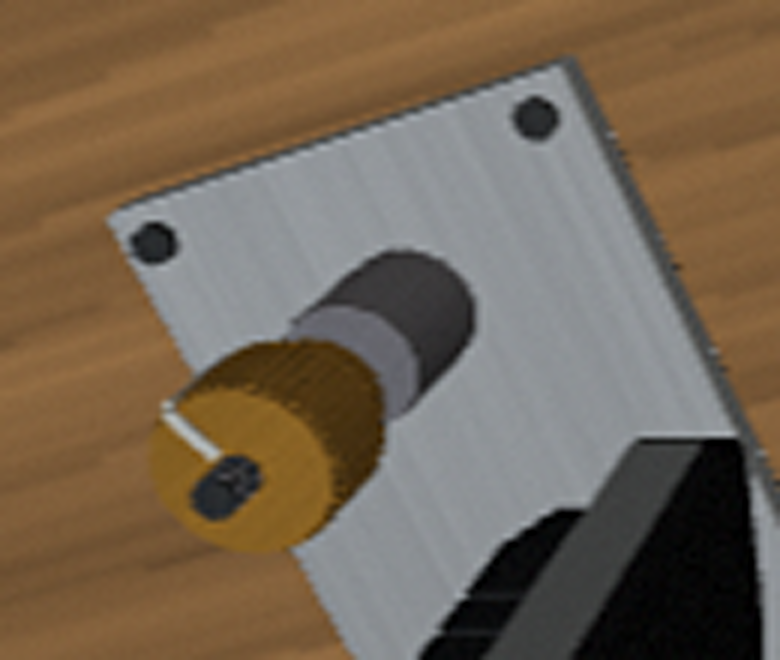

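View pics/c6.png

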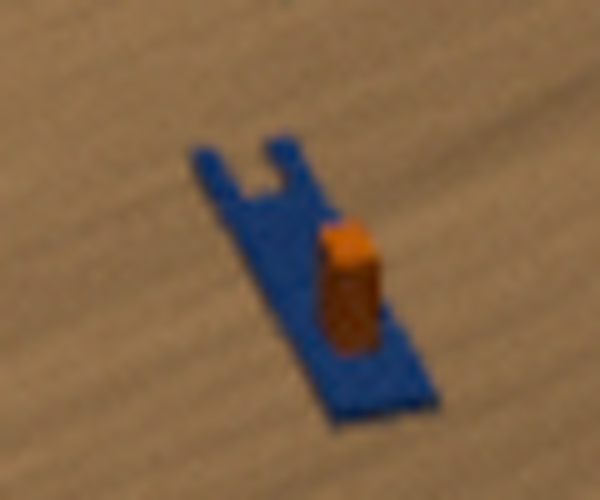

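Run:
```python
from h import *
w=C('w1');s=C('scene0');t=C('top0')
print('tabtop w/s',tri((w,(321.75,207.25)),(s,(354.8,229.1))),'w/s/t',tri((w,(321.75,207.25)),(s,(354.8,229.1)),(t,(276.3,228.5))))
print('tab w z39',w.onz(321.75,207.25,39))
P=[w.onz(u,v,6)[:2] for u,v in [(314,120),(339.25,121.25),(309,226.5),(332,227.5)]]
a=(P[0]+P[1])/2;b=(P[2]+P[3])/2
d=b-a;print(P,'len',np.linalg.norm(d),'widths',np.linalg.norm(P[0]-P[1]),np.linalg.norm(P[2]-P[3]),'yaw',np.arctan2(d[1],d[0]),'origin',a+d*105/140)
# tri nose corner heights: scene nose corners
print('nose corner',tri((w,(309,226.5)),(s,(363.9,245.3))),tri((w,(332,227.5)),(s,(353.5,247))))
# tape, dish, jar
# holder: stud top (w c5 216,495 -> near camera bottom end), 
st=(100+212/6,230+498/6)
print('stud', w.onz(*st,102), t.onz(363.9,213.3,102), 'tri',tri((w,st),(t,(364,213.3))))
# base corners top z=12 in w1 and top0
for n,p in [('c-x+y?',(100+108/6,230+217/6)),('c',(100+568/6,230+60/6))]: print(n,w.onz(*p,12))
for p in [(320+105/5,130+510/5),(320+308/5,130+510/5),(320+308/5,130+85/5),(320+103/5,130+85/5)]: print('top corner',p,t.onz(*p,12))
```

```text
tabtop w/s (array([484.2, 115.9,  34.7]), [np.float64(1.1), np.float64(1.1)]) w/s/t (array([483.9, 114.6,  34.7]), [np.float64(2.4), np.float64(0.2), np.float64(2.5)])
tab w z39 [484. 117.  39.]
[array([380.9, 139.4]), array([392. , 169.3]), array([511.4,  89.7]), array([522.4, 119.7])] len 139.57909943827548 widths 31.89388656153403 31.953090617340916 yaw -0.36367608562161025 origin [484.2875 117.1125]
nose corner (array([520.7, 100.4,   4.7]), [np.float64(14.2), np.float64(14.2)]) (array([515.4, 106. ,  -4. ]), [np.float64(16.2), np.float64(16.2)])
stud [ 526.2 -129.2  102. ] [ 524.2 -130.4  102. ] tri (array([ 525.4, -130.3,  101. ]), [np.float64(1.2), np.float64(1.2)])
c-x+y? [ 483.3 -187.9   12. ]
c [480.4 -67.3  12. ]
top corner (341.0, 232.0) [478.  -73.6  12. ]
top corner (381.6, 232.0) [ 480.3 -191.1   12. ]
top corner (381.6, 147.0) [ 729.7 -188.5   12. ]
top corner (340.6, 147.0) [727.3 -68.6  12. ]
```

Fork measured by wrist camera: length 139.6, widths 31.9 (true 140 and 32), origin (484.3, 117.1), yaw -0.364. Stud tip triangulates to (525.4, -130.3, 101), matching the stated 102. Descending over the tab.

jog_arm([
  [1,0.5,-0.1,-3.0,-0.028],
  [1,0.53,-0.13,-4.0,-0.028],
  [1,0,0,-4.0,0],
  [1,0,0,-4.0,0],
  [1,0,0,-3.5,0],
  [1,0,0,-2.5,0],
  [1,0,0,-1.5,0],
  [1,0,0,0,0],
  [1,0,0,0,0],
], squeeze=60)

```text
time_s: 2.78
tool_pos: [484.2, 115.5, 57.9]
ee_rot: [0.182, 0.983, -0.0, 0.0]
contact_force: [0.5, 0.5, 1.1]
width: 85.8
```

Run:
```python
from h import *
snap('wrist','w2'); o=r.observe(); print(o['tool_pos'],R.from_quat(o['ee_rot']).as_matrix().round(3),o['time_s'])
```

```text
[485.04515624 116.14660876  59.14745999] [[-0.934  0.357  0.002]
 [ 0.357  0.934  0.001]
 [-0.002  0.001 -1.   ]] 2.8333
```

View pics/w2.png

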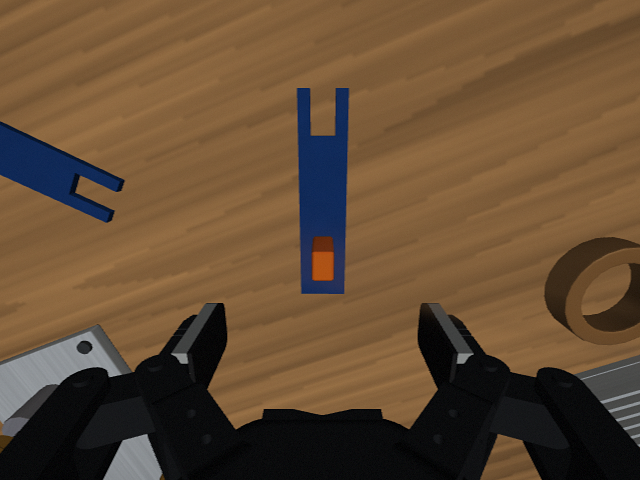

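The fork is straight and centred between the pads, with its tab at (323,262). Checking the numbers once more.

Run:
```python
from h import *
w=C('w2');w1=C('w1')
P=[w.onz(u,v,6)[:2] for u,v in [(297.5,88.5),(349,88.5),(302,293.5),(344,293.5)]]
a=(P[0]+P[1])/2;b=(P[2]+P[3])/2
d=b-a;print('len',np.linalg.norm(d),'yaw',np.arctan2(d[1],d[0]),'origin',a+d*105/140)
print('tabtop tri',tri((w,(323,265.5)),(w1,(321.75,207.25))), w.onz(323,265.5,39))
```

```text
len 139.51724803765305 yaw -0.3665305816233938 origin [484.3375 116.65  ]
tabtop tri (array([484.5, 116.7,  36. ]), [np.float64(0.2), np.float64(0.2)]) [483.3 116.9  39. ]
```

jog_arm([
  [1,0,0,-2.5,0],
  [1,0,0,-1.5,0],
  [1,0,0,-0.8,0],
  [1,0,0,0,0],
  [0.4,0,0,0,0],
  [0,0,0,0,0],
  [0,0,0,0,0],
  [0,0,0,0,0],
  [0,0,0,0,0],
  [0,0,0,0,0],
], squeeze=80)

```text
time_s: 3.67
tool_pos: [484.5, 116.7, 9.8]
ee_rot: [0.181, 0.983, 0.0, 0.0]
contact_force: [-0.6, -1.9, 4.3]
width: 12.4
```

jog_arm([
  [0,0,0,0,0],
  [0,0,0,0,0],
  [0,0,0,0,0],
  [0,0,0,0,0],
])

```text
time_s: 4.0
tool_pos: [484.3, 116.8, 9.5]
ee_rot: [0.181, 0.983, 0.0, -0.0]
contact_force: [0.6, 0.2, -0.4]
width: 0.3
```

The fingers closed to 0.3 mm, so the tab isn't held. Looking before anything else.

Run:
```python
from h import *
snap('wrist','w3');snap('scene','scene3')
cv2.imwrite('pics/c7.png',crop('scene3',300,170,120,100,6))
```

```text
(no output)
```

View pics/w3.png

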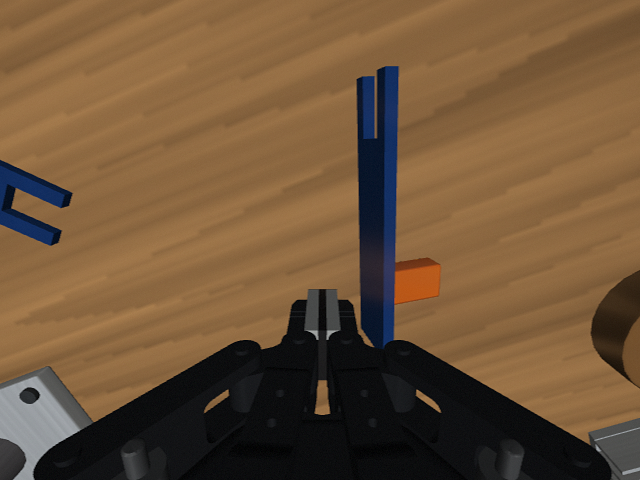

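View pics/c7.png

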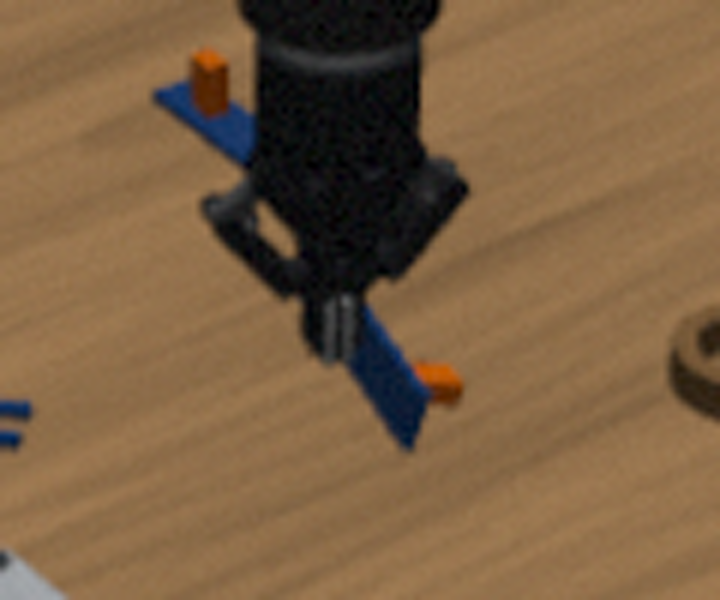

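Run:
```python
from h import *
w2=C('w2');w=C('w3');s=C('scene3');o=r.observe()
T=o['tool_pos'];print(T,o['time_s'],o['width'])
c,sn=np.cos(-.3665),np.sin(-.3665)
f=lambda x,y,z:np.array([484.3+c*x-sn*y,116.7+sn*x+c*y,z])
print('TCP in w3',w.px(T),'grasp',w.px(f(0,0,28)),'scene',s.px(T),s.px(f(0,0,28)))
for p in [(-10,0,28),(10,0,28),(11,0,10),(-11,0,10),(0,0,10)]: print(p,w.px(f(*p)),s.px(f(*p)))
# tab base if tipped on right edge
for p in [(-105,-16,32),(35,-16,32),(0,-22,16),(0,-49,16)]: print('tipped',p,w.px(f(*p)))
for p in [(-105,16,32),(35,16,32),(0,22,16),(0,49,16)]: print('tipped+',p,w.px(f(*p)))
cv2.imwrite('pics/c8.png',crop('w3',270,200,180,160,4))
```

```text
[483.95217033 116.57122916   8.8222084 ] 4.1 -0.09063208178298236
TCP in w3 [320.7 279.6] grasp [321.1 295.9] scene [355.1 236.3] [355.4 230.9]
(-10, 0, 28) [321.1 277.9] [354.3 229. ]
(10, 0, 28) [321.1 313.2] [356.5 232.8]
(11, 0, 10) [321.1 298.5] [356.5 238.1]
(-11, 0, 10) [321.1 262.7] [354.1 233.9]
(0, 0, 10) [321.1 280.9] [355.3 236. ]
tipped (-105, -16, 32) [281.2  65.2]
tipped (35, -16, 32) [291.  358.6]
tipped (0, -22, 16) [280.7 285.6]
tipped (0, -49, 16) [231.1 285.5]
tipped+ (-105, 16, 32) [360.9  65.3]
tipped+ (35, 16, 32) [351.2 358.7]
tipped+ (0, 22, 16) [361.5 285.6]
tipped+ (0, 49, 16) [411.1 285.6]
```

View pics/c8.png

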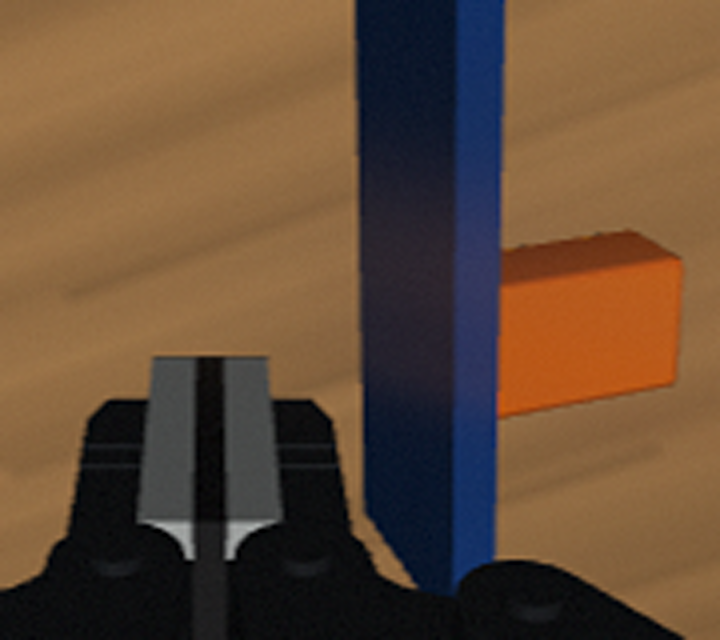

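Run:
```python
from h import *
w=C('w3');s=C('scene3')
im=crop('scene3',325,195,60,55,12)
c,sn=np.cos(-.3665),np.sin(-.3665)
f=lambda x,y,z:np.array([484.3+c*x-sn*y,116.7+sn*x+c*y,z])
for p,col in [((0,0,9),(0,255,0)),((0,0,28),(255,255,0)),((0,0,43),(0,0,255))]:
    q=s.px(f(*p)); cv2.circle(im,(int((q[0]-325)*12),int((q[1]-195)*12)),4,col,-1)
cv2.imwrite('pics/c9.png',im)
```

```text
(no output)
```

View pics/c9.png

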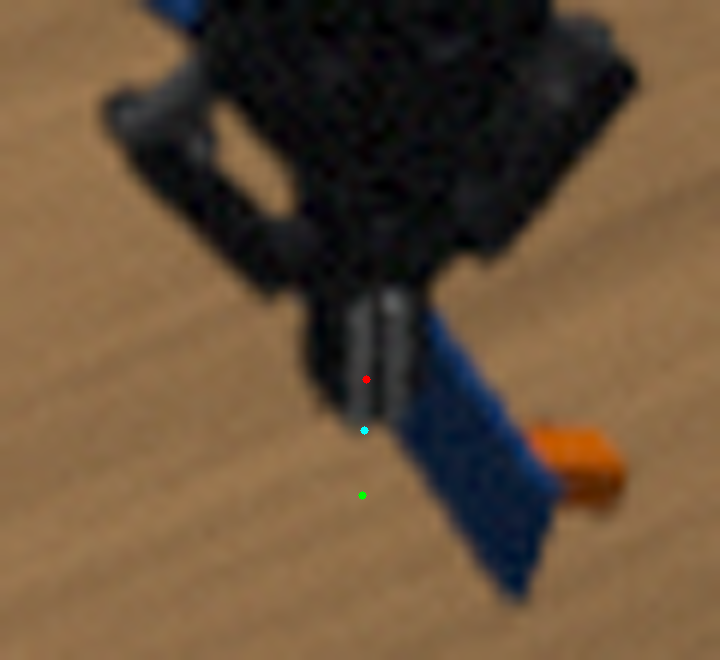

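Diagnosis:
- The fork rolled onto its long edge, at w3 (380,200), with its tab pointing to the image right.
- The reported TCP projects about 30 mm below the visible fingertips, in both the wrist and scene views. The pads therefore only clipped the tab's top at about z = 39.

I'll lift, look at the fork, then find the true tip height by touching the bench gently.

jog_arm([
  [0,0,0,1,0],
  [0,0,0,3,0],
  [0,0,0,3.5,0],
  [0,0,0,3.5,0],
  [0,0,0,1,0],
  [0,0,0,0,0],
  [0,0,0,0,0],
])

```text
time_s: 4.68
tool_pos: [484.6, 117.0, 130.2]
ee_rot: [0.181, 0.983, 0.001, 0.0]
contact_force: [0.2, -0.4, -1.5]
width: -0.2
```

Run:
```python
from h import *
snap('wrist','w4');o=r.observe();print(o['tool_pos'],o['time_s'])
```

```text
[484.00263394 116.71994085 128.96410289] 4.7333
```

View pics/w4.png

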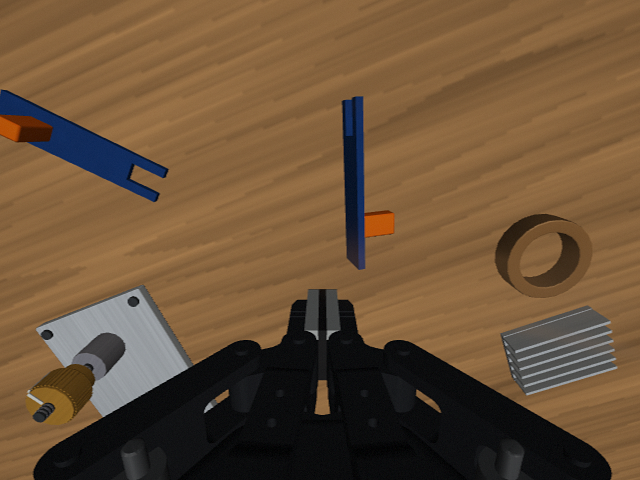

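Run:
```python
from h import *
cv2.imwrite('pics/c10.png',np.hstack([crop('w3',340,50,120,300,2),crop('w4',330,85,80,200,3)]))
```

```text
(no output)
```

View pics/c10.png

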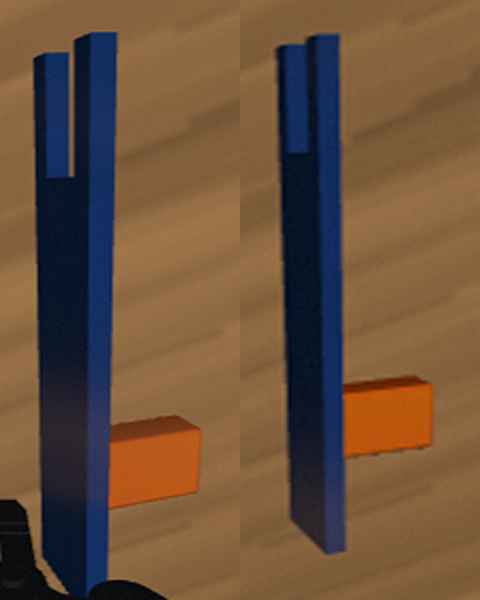

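Run:
```python
from h import *
w=C('w3');v=C('w4')
c,sn=np.cos(-.3665),np.sin(-.3665)
def loc(p): d=np.array(p)-[484.3,116.7,0]; return np.round([c*d[0]+sn*d[1],-sn*d[0]+c*d[1],d[2]],1)
for n,a,b in [('topL',(378,69),(352.7,97)),('topR',(398.5,66.5),(363,96.7)),('botL',(357,78.5),(342.3,100.3)),('tab1',(440,265),(394,212.3)),('tab2',(439,296),(394,233.7))]:
    p,e=tri((w,a),(v,b)); print(n,p,e,loc(p))
print('nose bot',loc(v.onz(347,257.7,0)),'noseTopL z32',loc(v.onz(359.3,269,32)),'R',loc(v.onz(365,268.3,32)))
print('slot bot',loc(v.onz(342.3,100.3,0)),'topL',loc(v.onz(352.7,97,32)),'R',loc(v.onz(363,96.7,32)))
print('tape',loc(v.onz(543,225,24)),loc(v.onz(497,255,24)))
```

```text
topL [394.8 177.3  22. ] [np.float64(0.1), np.float64(0.1)] [-105.3   24.5   22. ]
topR [397.8 183.6  30.8] [np.float64(0.1), np.float64(0.1)] [-104.7   31.5   30.8]
botL [392.8 171.   -1.6] [np.float64(0.1), np.float64(0.1)] [-104.9   17.9   -1.6]
tab1 [496.1 180.8  15. ] [np.float64(0.4), np.float64(0.4)] [-12.   64.1  15. ]
tab2 [515.9 175.7  12.1] [np.float64(0.1), np.float64(0.1)] [ 8.4 66.4 12.1]
nose bot [36.4 25.2  0. ] noseTopL z32 [34.6 33.6 32. ] R [34.  38.6 32. ]
slot bot [-104.7   17.9    0. ] topL [-104.2   23.7   32. ] R [-104.5   31.4   32. ]
tape [ -3.1 192.   24. ] [ 24.6 156.7  24. ]
```

The fork stands on its edge, leaning about 13° to the right on its tab end. Its lower edge runs from local y = 18 to 25 mm and its top is at z ≈ 31. I'll come down with the fingers shut on its tab side, clear of the tab, and find the tip height by touch on the way.

jog_arm([
  [0,-0.5,2.5,0,0.026],
  [0,-0.6,3.0,0,0.026],
  [0,-0.6,2.65,0,0],
  [0,0,0,-3,0],
  [0,0,0,-4,0],
  [0,0,0,-3,0],
  [0,0,0,-1.75,0],
  [0,0,0,0,0],
  [0,0,0,0,0],
])

```text
time_s: 5.48
tool_pos: [466.6, 197.2, 10.7]
ee_rot: [0.155, 0.988, -0.002, -0.001]
contact_force: [0.7, 0.1, 1.0]
width: -0.1
```

jog_arm([
  [0,0,0,-0.4,0],
  [0,0,0,0,0],
])

```text
time_s: 5.65
tool_pos: [468.0, 198.6, 8.9]
ee_rot: [0.155, 0.988, 0.001, 0.001]
contact_force: [0.1, -0.1, 1.2]
width: 0.1
```

jog_arm([
  [0,0,0,-0.4,0],
  [0,0,0,0,0],
])

```text
time_s: 5.82
tool_pos: [467.5, 198.3, 4.2]
ee_rot: [0.156, 0.988, 0.0, 0.0]
contact_force: [-0.2, -0.8, -0.0]
width: 0.0
```

jog_arm([
  [0,0,0,-0.4,0],
  [0,0,0,0,0],
])

```text
time_s: 5.98
tool_pos: [467.1, 198.1, -0.5]
ee_rot: [0.156, 0.988, 0.0, -0.0]
contact_force: [0.6, 0.6, 0.7]
width: -0.0
```

jog_arm([
  [0,0,0,-0.3,0],
  [0,0,0,0,0],
])

```text
time_s: 6.15
tool_pos: [467.1, 198.0, -3.6]
ee_rot: [0.156, 0.988, -0.0, -0.0]
contact_force: [-0.4, 0.3, -0.4]
width: -0.1
```

jog_arm([
  [0,0,0,-0.4,0],
  [0,0,0,0,0],
])

```text
time_s: 6.32
tool_pos: [467.0, 198.0, -7.8]
ee_rot: [0.155, 0.988, -0.0, -0.0]
contact_force: [-0.0, -0.5, -0.9]
width: -0.3
```

Run:
```python
from h import *
snap('scene','scene5');cv2.imwrite('pics/c11.png',crop('scene5',325,180,70,65,10)); print(r.observe()['tool_pos'], C('scene5').px([467.4,198.2,-7]),C('scene5').px([467.4,198.2,25]))
```

```text
[467.08170918 197.96444071  -7.56525234] [372.6 228.3] [373.1 219.5]
```

View pics/c11.png

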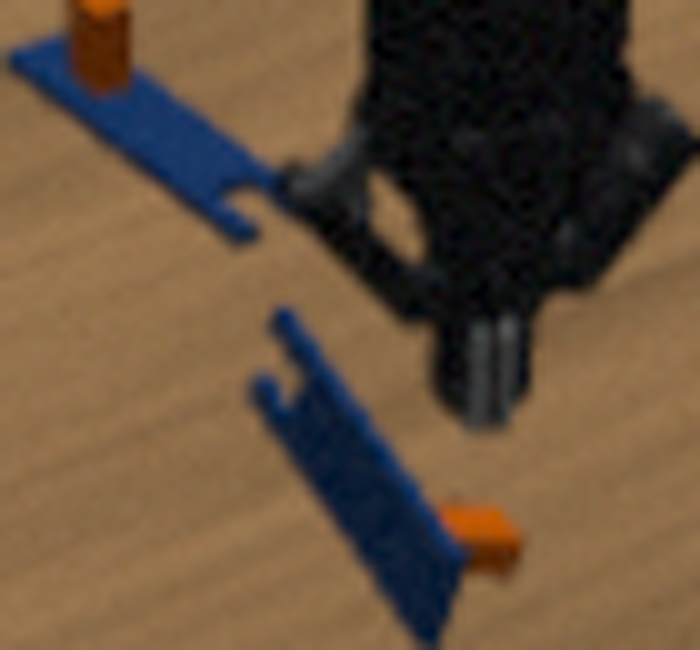

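The reported TCP is at z = -7.6 with no bench contact, and the visible tips at (373,222) stand about 21 mm up. So the tips really are about 30 mm short of the reported TCP. Continuing to touch.

jog_arm([
  [0,0,0,-0.8,0],
  [0,0,0,-0.6,0],
  [0,0,0,0,0],
])

```text
time_s: 6.62
tool_pos: [466.3, 197.5, -23.1]
ee_rot: [0.156, 0.988, -0.001, -0.001]
contact_force: [-0.9, -0.5, -0.3]
width: -0.0
```

jog_arm([
  [0,0,0,-0.3,0],
  [0,0,0,0,0],
])

```text
time_s: 6.78
tool_pos: [467.1, 197.9, -24.7]
ee_rot: [0.155, 0.988, -0.0, -0.0]
contact_force: [-1.0, -0.9, 0.1]
width: -0.2
```

jog_arm([
  [0,0,0,-0.2,0],
  [0,0,0,0,0],
])

```text
time_s: 6.95
tool_pos: [467.3, 198.1, -26.3]
ee_rot: [0.156, 0.988, -0.0, -0.0]
contact_force: [-0.6, 0.3, 0.4]
width: -0.4
```

jog_arm([
  [0,0,0,-0.2,0],
  [0,0,0,0,0],
])

```text
time_s: 7.12
tool_pos: [467.3, 198.1, -28.3]
ee_rot: [0.156, 0.988, 0.0, -0.0]
contact_force: [0.1, -0.3, 0.1]
width: -0.0
```

jog_arm([
  [0,0,0,-0.15,0],
  [0,0,0,0,0],
])

```text
time_s: 7.28
tool_pos: [467.5, 198.2, -28.7]
ee_rot: [0.155, 0.988, 0.0, 0.0]
contact_force: [-3.9, -0.7, 5.5]
width: -0.0
```

jog_arm([
  [0,0,0,-0.15,0],
  [0,0,0,0,0],
])

```text
time_s: 7.45
tool_pos: [467.6, 198.3, -28.7]
ee_rot: [0.155, 0.988, -0.0, 0.0]
contact_force: [-9.3, -2.5, 15.2]
width: -0.1
```

jog_arm([
  [0,0,0,-0.15,0],
  [0,0,0,0,0],
])

```text
time_s: 7.62
tool_pos: [467.6, 198.3, -28.8]
ee_rot: [0.155, 0.988, -0.0, 0.0]
contact_force: [-14.9, -3.9, 24.5]
width: -0.5
```

Bench contact came at a reported z of -28.7, so the true tips are 28.7 mm above the reported TCP, and I'll plan with that from here. Next I'll tip the fork back flat by pushing its top edge slowly at about z = 26.

jog_arm([
  [0,0,0,1.5,0],
  [0,0,0,1.5,0],
  [0,-0.3,-0.9,0,0],
  [0,-0.25,-0.76,0,0],
  [0,-0.12,-0.38,0,0],
  [0,-0.12,-0.38,0,0],
  [0,-0.12,-0.38,0,0],
  [0,-0.12,-0.38,0,0],
  [0,-0.12,-0.38,0,0],
  [0,0,0,0,0],
])

```text
time_s: 8.45
tool_pos: [455.6, 162.0, -2.8]
ee_rot: [0.156, 0.988, -0.0, -0.0]
contact_force: [0.5, 0.9, -0.1]
width: 0.2
```

Run:
```python
from h import *
snap('wrist','w6');o=r.observe();print(o['tool_pos'],o['contact_force'])
```

```text
[455.78705623 162.27073754  -2.67694622] [ 0.25290754  0.04241774 -0.78831968]
```

View pics/w6.png

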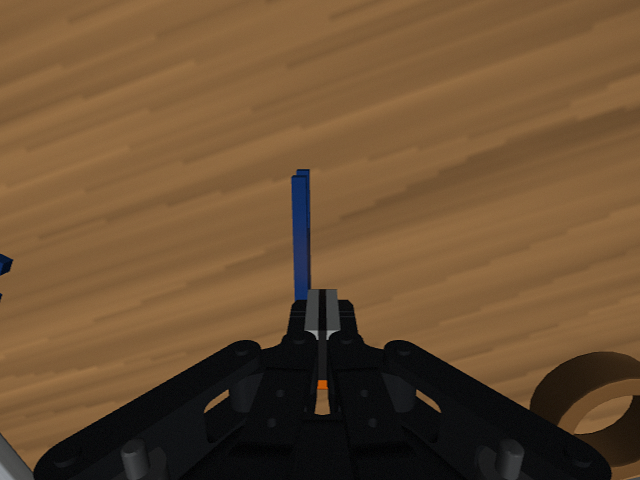

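It's now leaning slightly left, with the plate edge at (300,240). Continuing the push.

jog_arm([
  [0,-0.12,-0.38,0,0],
  [0,-0.12,-0.38,0,0],
  [0,-0.12,-0.38,0,0],
  [0,-0.06,-0.2,0,0],
  [0,0,0,0,0],
  [0,0,0,0,0],
])

```text
time_s: 9.0
tool_pos: [451.7, 149.0, -2.5]
ee_rot: [0.156, 0.988, 0.0, 0.0]
contact_force: [0.3, 0.1, -0.1]
width: 0.1
```

Run:
```python
from h import *
snap('wrist','w7');o=r.observe();print(o['tool_pos'],o['contact_force'])
```

```text
[451.7220335 149.1385853  -2.4894226] [ 0.10299641 -0.44901261 -0.07705216]
```

View pics/w7.png

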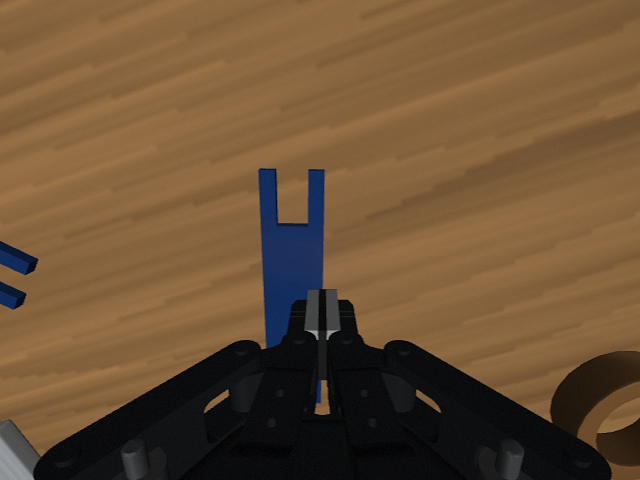

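The fork has fallen flat again, tab up. I'll lift, open, and measure it again.

jog_arm([
  [0,0,0,2,0],
  [0,0.1,0,3.5,0],
  [0.5,0.5,-0.5,3.5,0],
  [1,0.5,-0.5,3,0],
  [1,0,0,1,0],
  [1,0,0,0,0],
  [1,0,0,0,0],
  [1,0,0,0,0],
])

```text
time_s: 9.72
tool_pos: [462.0, 139.1, 125.9]
ee_rot: [0.155, 0.988, -0.001, -0.001]
contact_force: [-0.6, 0.3, -1.1]
width: 72.2
```

Run:
```python
from h import *
snap('wrist','w8');o=r.observe();print(o['tool_pos'],o['width'])
snap('scene','scene8')
cv2.imwrite('pics/c12.png',crop('w8',230,100,140,190,4)[:600*2])
```

```text
[461.88225981 138.96015768 125.70152545] 78.70349672965683
```

View pics/w8.png

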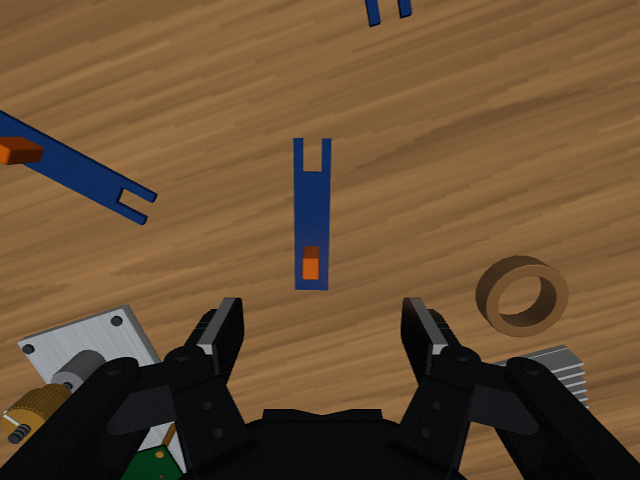

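View pics/c12.png

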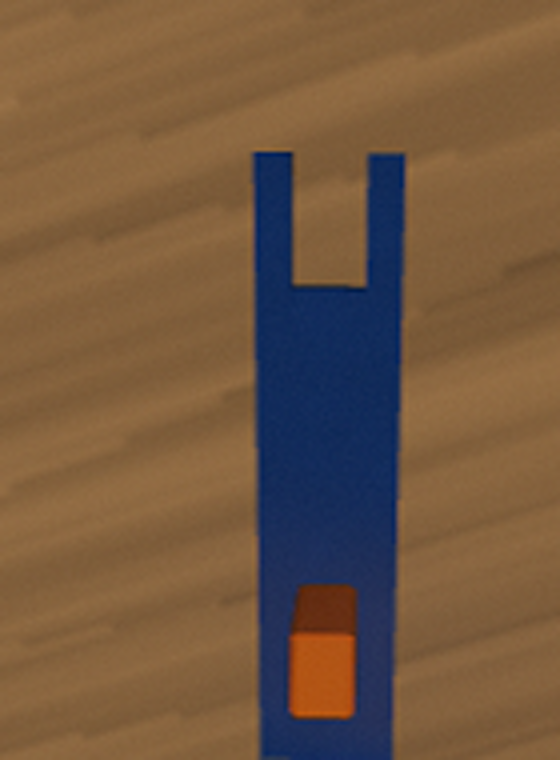

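Run:
```python
from h import *
w=C('w8')
P=[w.onz(u,v,6)[:2] for u,v in [(293.3,138),(331.5,138.3),(295.5,290),(328,290.5)]]
a=(P[0]+P[1])/2;b=(P[2]+P[3])/2
d=b-a;y=np.arctan2(d[1],d[0]);print('len',np.linalg.norm(d),'yaw',y,'origin',a+d*.75, w.onz(310.5,268.7,39))
o=r.observe();M=R.from_quat(o['ee_rot']).as_matrix();print(o['tool_pos'],'tool x yaw',np.arctan2(M[1,0],M[0,0])-np.pi, 'spin',y-(np.arctan2(M[1,0],M[0,0])-np.pi))
```

```text
len 140.46994340427418 yaw -0.32647811935627175 origin [488.1375 121.0125] [486.9 121.2  39. ]
[461.93194906 138.9217056  125.81418405] tool x yaw -0.3119672829922866 spin -0.014510836363985147
```

Fork flat: origin (487.7, 121.1), yaw -0.326, length check 140.5. Grasp with true tips at z ≈ 9, which is a reported z of about -20.

jog_arm([
  [1,0.9,-0.6,0,-0.015],
  [1,0.9,-0.6,-2,0],
  [1,0.76,-0.57,-3,0],
  [1,0,0,-3,0],
  [1,0,0,-2.5,0],
  [1,0,0,-1.5,0],
  [1,0,0,-1,0],
  [1,0,0,0,0],
  [1,0,0,0,0],
], squeeze=80)

```text
time_s: 10.57
tool_pos: [488.5, 121.2, -2.4]
ee_rot: [0.163, 0.987, -0.0, -0.0]
contact_force: [-0.6, -0.3, 0.1]
width: 85.3
```

Run:
```python
from h import *
o=r.observe();print(o['tool_pos'],o['width'],o['contact_force']);snap('wrist','w9');o=r.observe();print(o['tool_pos'])
```

```text
[488.48969007 121.20840205  -2.41964871] 85.340257519101 [-0.56033034 -0.2991653   0.10129251]
[489.0675304  121.54853158  -1.47120961]
```

View pics/w9.png

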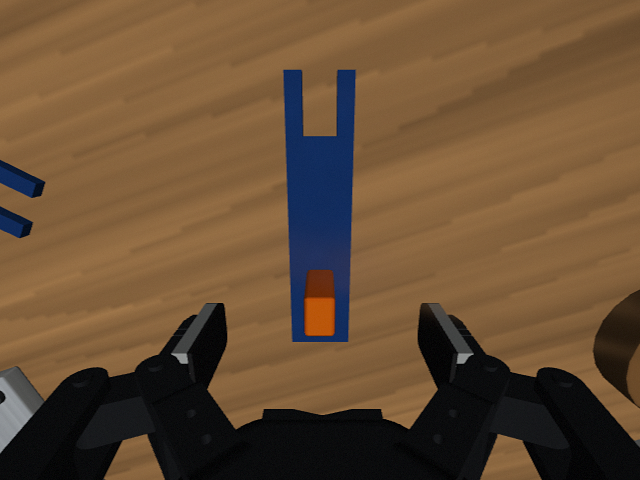

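The tab is at (319.5,317) and the finger midline at column 323, so it's about 1.5 mm to the left. I'll shift by that, then go down and close slowly.

jog_arm([
  [1,-0.07,-0.14,-1.0,0],
  [1,0,0,-0.8,0],
  [1,0,0,0,0],
  [0.7,0,0,0,0],
  [0.5,0,0,0,0],
  [0.35,0,0,0,0],
  [0.28,0,0,0,0],
  [0.24,0,0,0,0],
  [0.24,0,0,0,0],
], squeeze=30)

```text
time_s: 11.37
tool_pos: [487.7, 120.1, -20.4]
ee_rot: [0.163, 0.987, 0.0, 0.0]
contact_force: [-0.4, -0.1, -0.0]
width: 20.2
```

Run:
```python
from h import *
snap('wrist','w10');o=r.observe();print(o['tool_pos'],o['width'],o['contact_force'])
cv2.imwrite('pics/c13.png',crop('w10',240,220,160,150,5))
```

```text
[487.6486692  120.10460579 -20.39263972] 20.716863322986537 [ 0.98482037 -0.93666359  1.03806082]
```

View pics/c13.png

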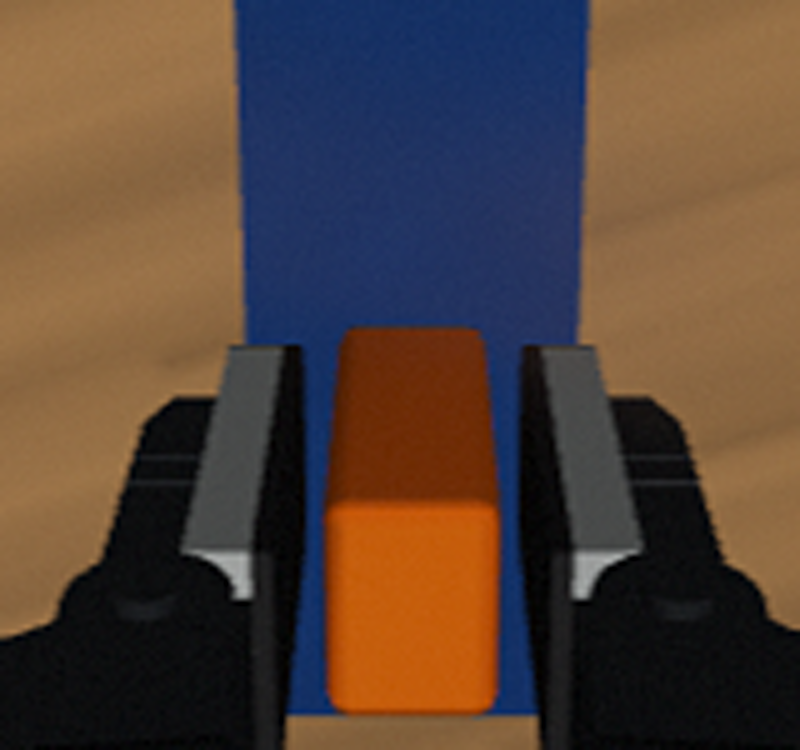

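The tab sits centred between the pads, well down in their depth. Closing.

jog_arm([
  [0.18,0,0,0,0],
  [0.14,0,0,0,0],
  [0,0,0,0,0],
  [0,0,0,0,0],
  [0,0,0,0,0],
], squeeze=60)

```text
time_s: 11.83
tool_pos: [487.7, 120.1, -20.3]
ee_rot: [0.163, 0.987, 0.0, 0.0]
contact_force: [-1.0, 0.4, 2.4]
width: 13.3
```

jog_arm([
  [0,0,0,0,0],
  [0,0,0,0.5,0],
  [0,0,0,1,0],
  [0,0,0,1.5,0],
  [0,0,0,0,0],
], squeeze=90)

```text
time_s: 12.25
tool_pos: [489.3, 120.7, 13.0]
ee_rot: [0.163, 0.987, 0.001, 0.002]
contact_force: [1.3, 0.7, 0.1]
width: 12.7
```

Run:
```python
from h import *
snap('wrist','w11');o=r.observe();print(o['tool_pos'],o['width'],o['contact_force'],o['joint_pos'])
snap('scene','scene11');cv2.imwrite('pics/c14.png',crop('scene11',310,190,80,70,8))
```

```text
[488.731324   120.66812668  11.41236256] 12.659243792332596 [-0.06263871 -0.4155686  -1.60591931] [ 6.43418611e-01 -1.63660487e-01 -4.60972542e-01  4.62978949e-04
 -1.26996213e+00 -2.54141724e+00]
```

View pics/w11.png

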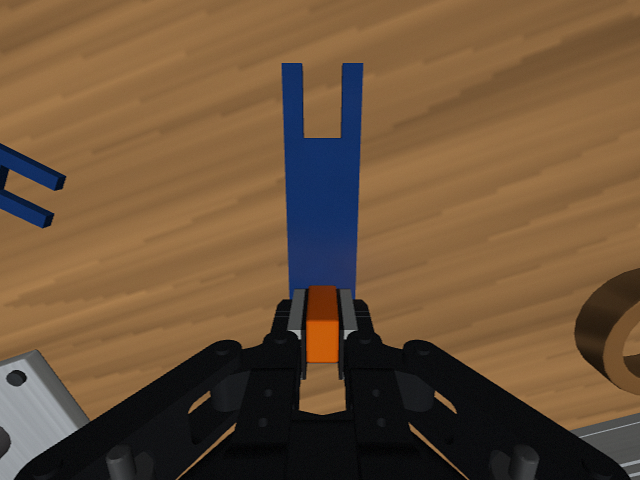

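View pics/c14.png

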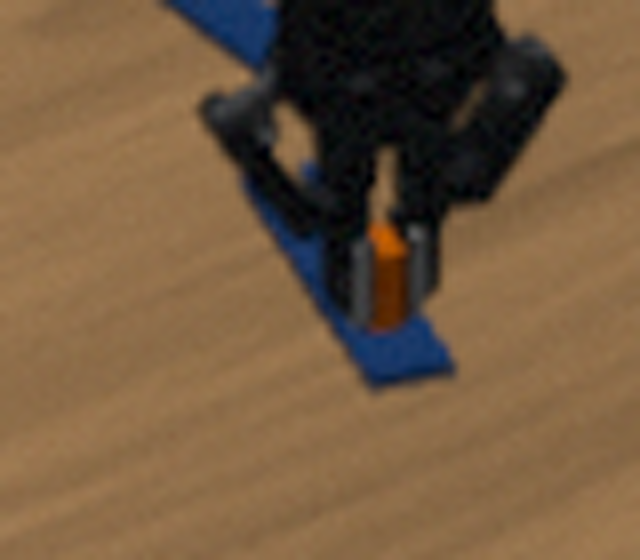

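The tab is held (12.7 mm opening) and the fork lifts level. Lifting clear and carrying it to a point ahead of the holder, turning it to the holder's direction.

jog_arm([
  [0,0,0,3,0],
  [0,0,0,3.5,0],
  [0,0.5,-0.8,3.5,0.02],
  [0,1.4,-2.1,0,0.04],
  [0,1.7,-2.55,0,0.04],
  [0,1.7,-2.55,0,0.04],
  [0,1.7,-2.55,0,0.04],
  [0,1.7,-2.55,0,0.04],
  [0,1.7,-2.55,0,0.04],
  [0,1.7,-2.55,0,0.04],
])

```text
time_s: 13.18
tool_pos: [608.7, -63.3, 108.0]
ee_rot: [0.013, 1.0, 0.0, -0.001]
contact_force: [1.3, 0.6, -0.8]
width: 12.5
```

jog_arm([
  [0,1.7,-2.55,0,0.04],
  [0,1.4,-2.1,0,0.006],
  [0,0.8,-1.2,0,0],
  [0,0.7,-1.0,0,0],
  [0,0,0,0,0],
  [0,0,0,0,0],
])

```text
time_s: 13.68
tool_pos: [654.1, -130.8, 107.7]
ee_rot: [-0.009, 1.0, 0.0, -0.001]
contact_force: [-0.7, 0.2, -0.4]
width: 12.6
```

Run:
```python
from h import *
snap('wrist','w12');o=r.observe();print(o['tool_pos'],o['width'],o['contact_force'],o['joint_pos'],o['time_s'])
```

```text
[ 654.04677719 -130.21858884  108.19573336] 12.878665637485026 [ 0.10263561 -0.24707482 -1.08560878] [ 1.02179235e-01  2.26708634e-01  1.18330041e-01 -6.60796511e-04
 -1.46423886e+00 -1.65444415e+00] 13.7333
```

View pics/w12.png

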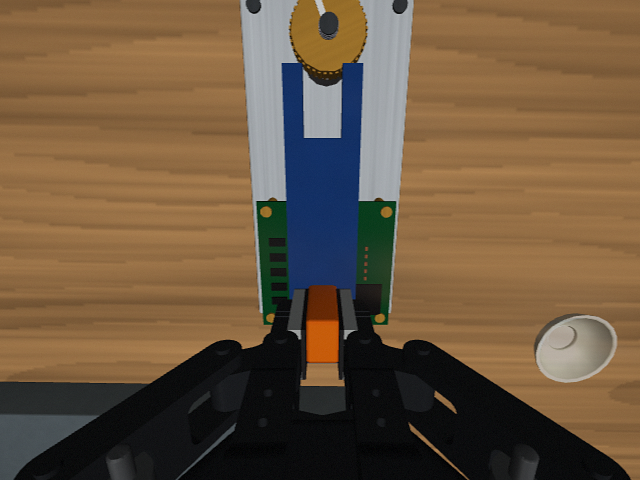

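The fork is above the holder with its slot facing the nut. The nut's top centre is near (328,30), the stud tip near (329,15), the slot's end corners are at (282,63) and (363,63), and the board edge is at row 201.

Run:
```python
from h import *
cv2.imwrite('pics/c15.png',crop('w12',235,0,190,150,4))
cv2.imwrite('pics/c16.png',crop('w12',240,190,170,140,4))
```

```text
(no output)
```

View pics/c15.png

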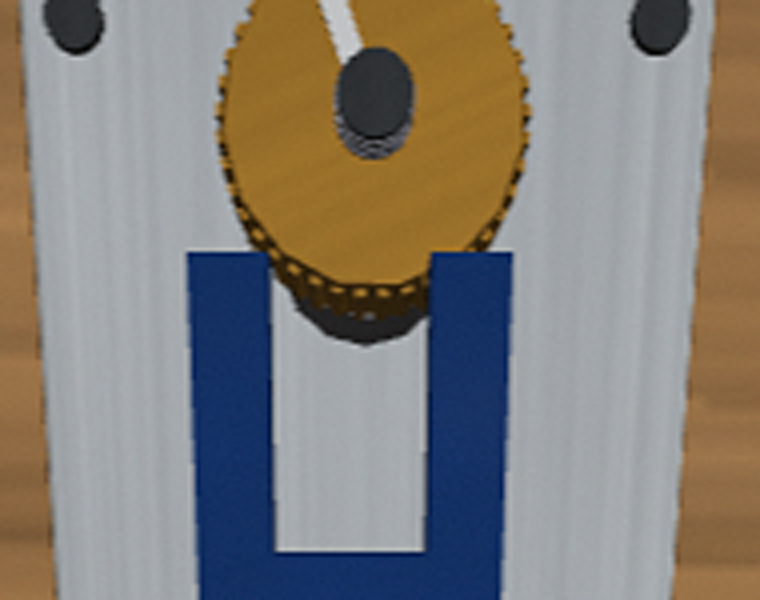

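View pics/c16.png

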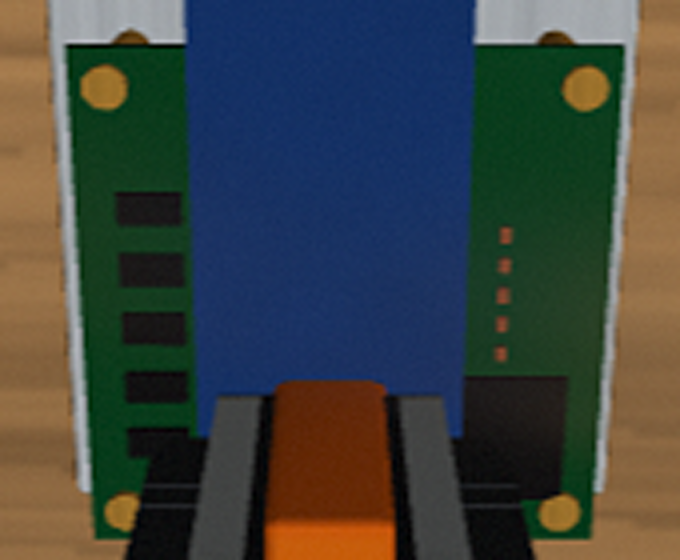

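Run:
```python
from h import *
w=C('w12'); st=np.load('pics/w12.npz'); T=np.array([654.05,-130.22,108.2])
zt=T[2]+26.4
A=[w.onz(u,63.1,zt) for u in (281.75,301.75,342.5,363)]; B=[w.onz(u,138,zt) for u in (303.25,341.5)]
print('slot end',A,'w',np.linalg.norm(A[3]-A[0]),np.linalg.norm(A[2]-A[1])); print('closed',B,'len',(B[0]+B[1]-A[1]-A[2])/2)
m=(A[0]+A[3])/2; mb=(B[0]+B[1])/2; print('fork yaw',np.arctan2((mb-m)[1],(mb-m)[0]),'tip->TCP',T-m)
print('stud',w.onz(328.75,23,102))
P=[w.onz(*p,45) for p in [(256.5,201.25),(396,201.25),(264,324.5),(387.5,325)]];print('board',P)
a=(P[0]+P[1])/2;b=(P[2]+P[3])/2;print('board near mid',a,'far',b,'yaw',np.arctan2((b-a)[1],(b-a)[0]),np.arctan2(-(P[1]-P[0])[0],(P[1]-P[0])[1]),'L',np.linalg.norm(b-a),np.linalg.norm(P[1]-P[0]))
print('stud pred from board',a-95*(b-a)/np.linalg.norm(b-a))
M=R.from_quat(r.observe()['ee_rot']).as_matrix();print('tool yaw',np.arctan2(-M[1,0],-M[0,0]), M[2])
# nut head top: width 38
for z in (90,92,94,96): print(z,np.linalg.norm(w.onz(235+217/4,110/4,z)-w.onz(235+530/4,110/4,z)), w.onz(328.4,28,z))
```

```text
slot end [array([ 549.5, -147.8,  134.6]), array([ 549.4, -140. ,  134.6]), array([ 549.1, -124.2,  134.6]), array([ 549. , -116.2,  134.6])] w 31.60395544864599 15.802847844613321
closed [array([ 577.3, -139.5,  134.6]), array([ 577. , -123.6,  134.6])] len [27.9   0.55  0.  ]
fork yaw 0.01612763384363584 tip->TCP [104.8    1.78 -26.4 ]
stud [ 526.8 -129.4  102. ]
board [array([ 622.2, -177.5,   45. ]), array([620.6, -78.1,  45. ]), array([ 722.5, -175.8,   45. ]), array([721.4, -76.5,  45. ])]
board near mid [ 621.4 -127.8   45. ] far [ 721.95 -126.15   45.  ] yaw 0.01640827369514679 0.01609518948572169 L 100.56353712951822 99.4128764295652
stud pred from board [ 526.41278821 -129.35871606   45.        ]
tool yaw 0.01846100604722564 [ 1.86966274e-03  5.02465370e-04 -9.99998126e-01]
90 38.70465088332407 [ 525.6 -129.3   90. ]
92 38.30639633272751 [ 526.2 -129.3   92. ]
94 37.90646382874562 [ 526.7 -129.4   94. ]
96 37.60478692932589 [ 527.2 -129.4   96. ]
```

Measurements agree: slot 15.8 × 27.9 (true 16 × 28), stud (526.7, -129.35), board-derived stud (526.4, -129.4), holder and fork yaw both 0.016. The fork must go +3.0 mm in y, then 42.5 mm back. Descending in front of the nut.

jog_arm([
  [0,0,0.3,0,0],
  [0,0,0,-2,0],
  [0,0,0,-2.5,0],
  [0,0,0,-1.6,0],
  [0,0,0,-0.9,0],
  [0,0,0,-0.4,0],
  [0,0,0,0,0],
  [0,0,0,0,0],
])

```text
time_s: 14.4
tool_pos: [655.2, -127.3, 36.9]
ee_rot: [-0.01, 1.0, -0.0, 0.001]
contact_force: [-0.1, -0.5, -1.3]
width: 13.0
```

Run:
```python
from h import *
o=r.observe();snap('wrist','w13');snap('scene','scene13');print(o['tool_pos'],o['width'],o['contact_force'],o['time_s'])
cv2.imwrite('pics/c17.png',crop('scene13',255,235,120,100,6))
```

```text
[ 655.23045819 -127.27620047   36.88034558] 12.962370273050526 [-0.07799247 -0.5226463  -1.33206323] 14.4
```

View pics/w13.png

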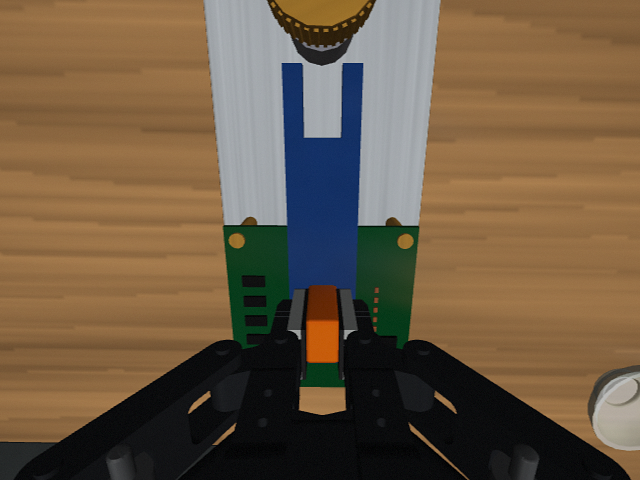

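View pics/c17.png

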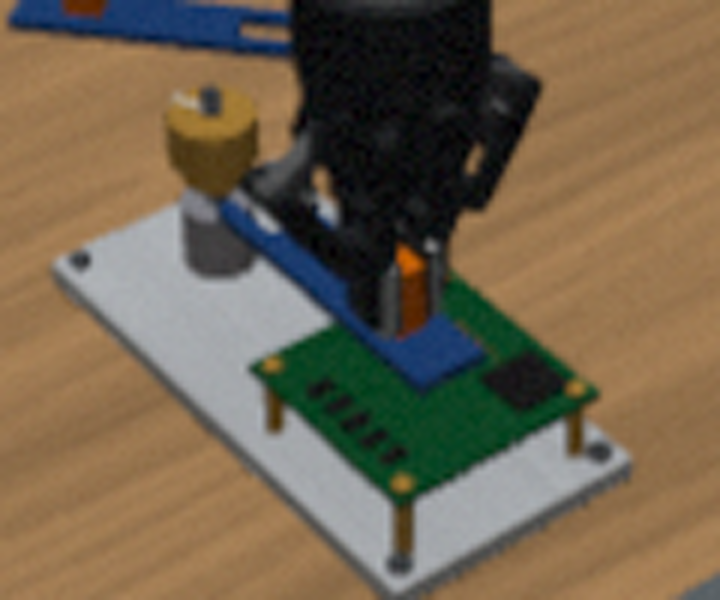

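Aligned: the slot is centred on the nut at column 322, and the nose lies over the bare strip clear of the chip. Back 5 mm, then down between the shoulder and nut heights.

jog_arm([
  [0,-0.5,-0.01,0,0],
  [0,0,0,-0.3,0],
  [0,0,0,-0.3,0],
  [0,0,0,0,0],
  [0,0,0,0,0],
])

```text
time_s: 14.92
tool_pos: [649.3, -127.6, 29.1]
ee_rot: [-0.009, 1.0, 0.0, -0.0]
contact_force: [-0.4, -0.3, -0.5]
width: 12.9
```

Run:
```python
from h import *
o=r.observe();snap('wrist','w14');o2=r.observe();print(o['tool_pos'],o2['tool_pos'],o['contact_force'],o['time_s'])
o=o2;w=C('w14');T=o['tool_pos'];print('slot end mid', [w.onz(u,63.1,T[2]+26.4) for u in (281.75,363)])
cv2.imwrite('pics/c18.png',crop('w14',230,0,180,150,4))
```

```text
[ 649.34258584 -127.58758734   29.11238773] [ 649.50716161 -127.61978768   29.33462783] [-0.44294868 -0.30152504 -0.47017212] 14.9167
slot end mid [array([ 544.8, -144.8,   55.7]), array([ 544.2, -113.1,   55.7])]
```

View pics/c18.png

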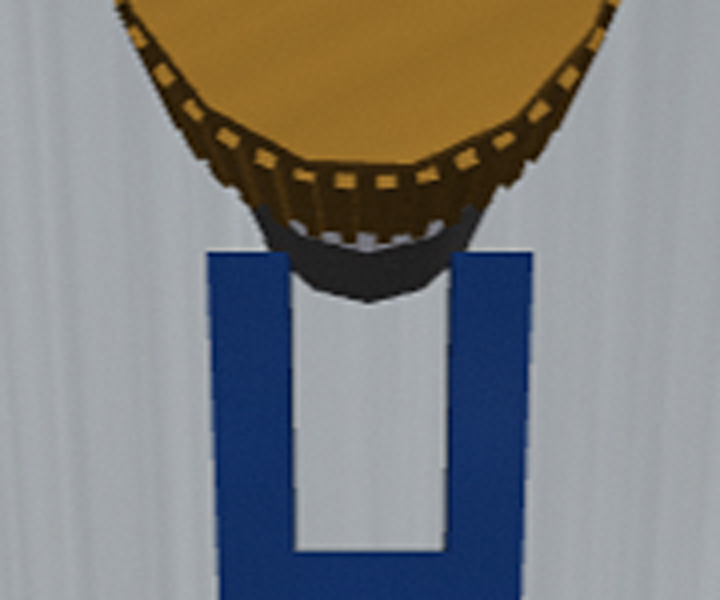

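Centred, slot mid-column 322.5 against nut 322. Lower 1 mm and slide in along the holder's -x.

jog_arm([
  [0,0,0,-0.1,0],
  [0,-0.3,0,0,0],
  [0,-0.5,-0.01,0,0],
  [0,-0.5,-0.01,0,0],
  [0,-0.5,-0.01,0,0],
  [0,-0.3,0,0,0],
  [0,0,0,0,0],
])

```text
time_s: 15.55
tool_pos: [628.0, -127.9, 28.8]
ee_rot: [-0.009, 1.0, 0.0, 0.0]
contact_force: [0.3, 0.4, -1.2]
width: 12.6
```

Run:
```python
from h import *
o=r.observe();snap('scene','scene15');print(o['tool_pos'],o['contact_force'],o['moment'],o['time_s'])
cv2.imwrite('pics/c19.png',crop('scene15',260,235,80,70,8))
```

```text
[ 628.0166593  -127.86378115   28.79324805] [ 0.33283619  0.37021775 -1.17119951] [ 0.03569317 -0.04705116  0.04038452] 15.55
```

View pics/c19.png

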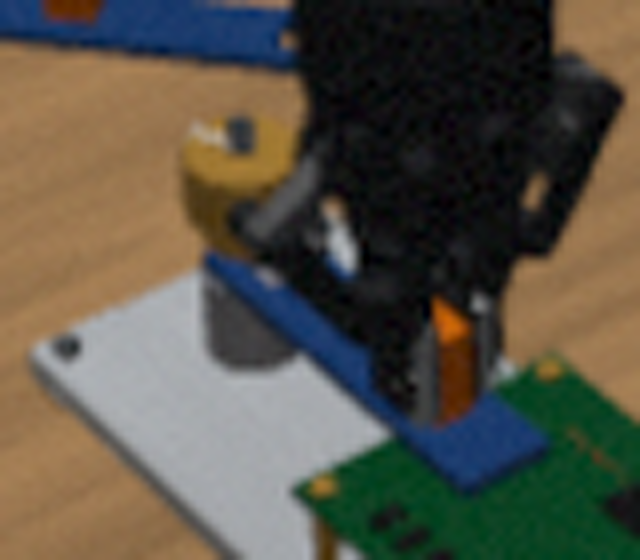

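jog_arm([
  [0,-0.5,-0.01,0,0],
  [0,-0.5,-0.01,0,0],
  [0,-0.4,0,0,0],
  [0,-0.25,-0.01,0,0],
  [0,0,0,0,0],
  [0,0,0,0,0],
])

```text
time_s: 16.1
tool_pos: [612.0, -128.1, 28.6]
ee_rot: [-0.009, 1.0, 0.0, 0.0]
contact_force: [0.0, -0.5, -1.2]
width: 12.5
```

Run:
```python
from h import *
o=r.observe();snap('wrist','w16');o2=r.observe();print(o['tool_pos'],o2['tool_pos'],o['contact_force'],o['moment'],o['time_s'])
w=C('w16')
print(w.px([526.7,-129.35,102]))
cv2.imwrite('pics/c20.png',crop('w16',220,0,200,150,4))
```

```text
[ 612.03920816 -128.14501477   28.61599892] [ 612.1461169  -128.14963113   28.60004048] [ 0.03601643 -0.5372891  -1.1863609 ] [-0.00890442 -0.00454338 -0.03239536] 16.1
[322. 109.]
```

View pics/w16.png

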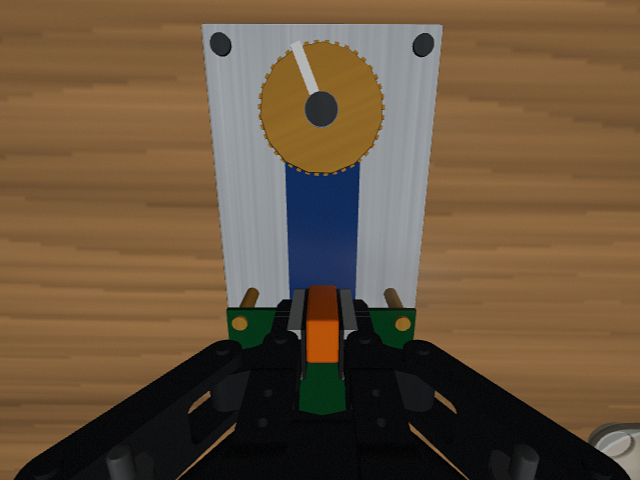

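Run:
```python
from h import *
w=C('w16');v=C('w12');print(tri((w,(320.7,109)),(v,(328.75,23))),w.onz(320.7,109,102))
z=612.1*0+28.6+26.4
tip=(w.onz(281.75,63.1,z)+w.onz(363,63.1,z))/2; print(tip, 'slot pt',tip+[20,.32,0])
```

```text
(array([ 526.7, -129.5,  101.9]), [np.float64(0.2), np.float64(0.2)]) [ 526.7 -129.7  102. ]
[ 507.1  -129.55   55.  ] slot pt [ 527.1  -129.23   55.  ]
```

Slot point (527.1, -129.2) against stud axis (526.7, -129.5): home within 0.5 mm. Trim it and lower until it rests.

jog_arm([
  [0,-0.05,-0.03,0,0],
  [0,0,0,-0.15,0],
  [0,0,0,-0.1,0],
  [0,0,0,-0.05,0],
  [0,0,0,0,0],
  [0,0,0,0,0],
])

```text
time_s: 16.65
tool_pos: [611.5, -128.4, 25.3]
ee_rot: [-0.009, 1.0, 0.0, -0.0]
contact_force: [-0.9, 0.2, -0.4]
width: 12.6
```

jog_arm([
  [0,0,0,-0.05,0],
  [0,0,0,0,0],
  [0,0,0,0,0],
])

```text
time_s: 16.9
tool_pos: [611.6, -128.4, 25.0]
ee_rot: [-0.009, 1.0, 0.0, -0.0]
contact_force: [0.1, 0.6, -1.6]
width: 13.0
```

jog_arm([
  [0,0,0,-0.05,0],
  [0,0,0,0,0],
  [0,0,0,0,0],
])

```text
time_s: 17.15
tool_pos: [611.7, -128.4, 24.8]
ee_rot: [-0.009, 1.0, 0.0, 0.0]
contact_force: [-0.5, 0.2, 1.2]
width: 12.6
```

jog_arm([
  [0,0,0,-0.04,0],
  [0,0,0,0,0],
  [0,0,0,0,0],
])

```text
time_s: 17.4
tool_pos: [611.7, -128.4, 24.7]
ee_rot: [-0.009, 1.0, -0.0, 0.0]
contact_force: [-2.7, 1.3, 4.6]
width: 12.4
```

Run:
```python
from h import *
o=r.observe();print(o['tool_pos'],o['contact_force'],o['moment'],o['width'])
snap('scene','scene17');cv2.imwrite('pics/c21.png',crop('scene17',260,235,80,70,10)[:600])
```

```text
[ 611.71173784 -128.44108956   24.73803329] [-2.67752875  1.30307917  4.56948   ] [ 0.39416028  0.85899261 -0.02159783] 12.411994480934478
```

View pics/c21.png

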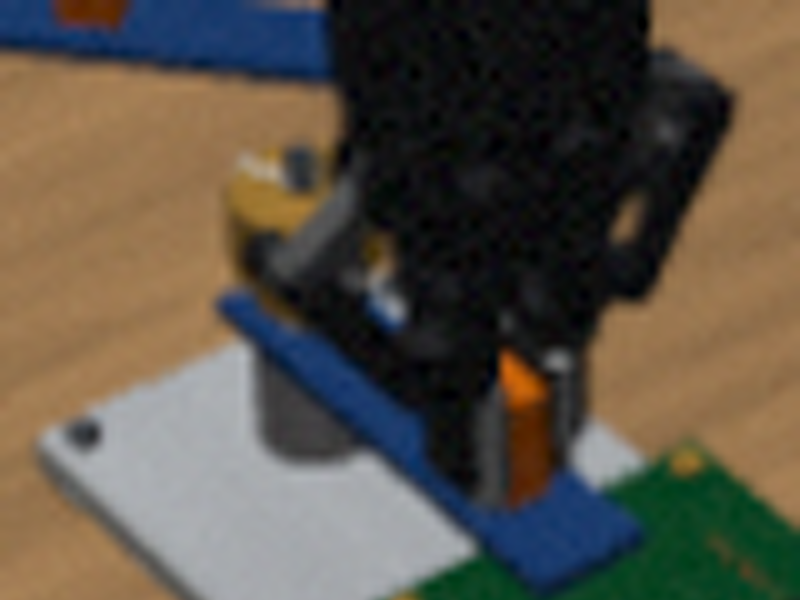

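Fork rests on shoulder and board edge, light 4.6 N down. Releasing gently and rising.

jog_arm([
  [0.2,0,0,0,0],
  [0.25,0,0,0,0],
  [0.35,0,0,0,0],
  [0.45,0,0,0,0],
  [0.45,0,0,0,0],
  [0.45,0,0,0.8,0],
  [0.45,0,0,2,0],
  [0.5,0,0,3.5,0],
  [0.7,0,0,3.5,0],
  [1,0,0,2,0],
])

```text
time_s: 18.28
tool_pos: [612.8, -129.1, 147.6]
ee_rot: [-0.009, 1.0, -0.001, 0.003]
contact_force: [0.5, -0.5, 0.9]
width: 65.6
```

jog_arm([
  [1,0,0,0,0],
  [1,0,0,0,0],
])

```text
time_s: 18.45
tool_pos: [612.5, -128.4, 144.5]
ee_rot: [-0.009, 1.0, 0.0, 0.002]
contact_force: [-0.2, -0.4, -1.2]
width: 85.5
```

Run:
```python
from h import *
o=r.observe();snap('wrist','w18');snap('scene','scene18');print(o['tool_pos'],o['joint_pos'],o['width'],o['time_s'])
cv2.imwrite('pics/c22.png',crop('scene18',260,235,80,70,10)[:600])
```

```text
[ 612.49798417 -128.41773114  144.52762076] [ 1.12773117e-01  1.05627096e-01  4.85381870e-02  7.73346182e-05
 -1.50973623e+00 -1.66478347e+00] 85.47312856713067 18.45
```

View pics/w18.png

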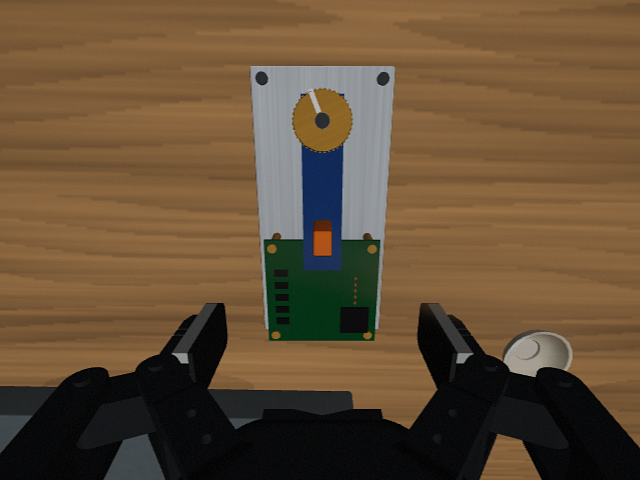

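View pics/c22.png

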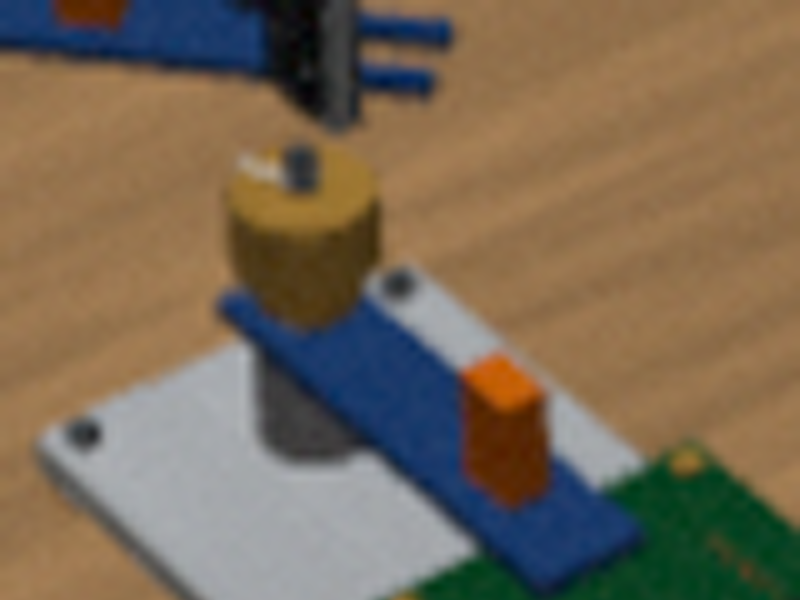

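The fork lies level on the shoulder and the board edge. Now its position, and the nut position from two views.

Run:
```python
from h import *
cv2.imwrite('pics/c23.png',crop('w18',285,80,75,200,4)[:800])
```

```text
(no output)
```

View pics/c23.png

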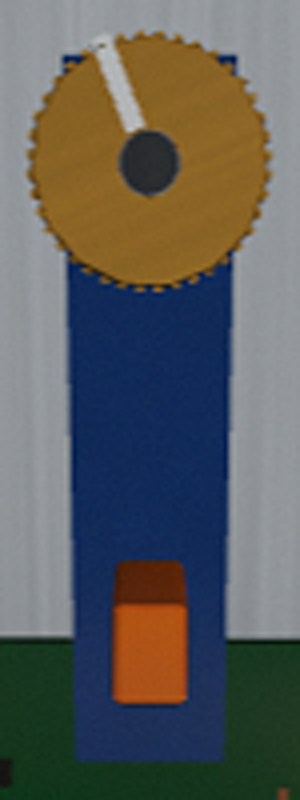

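Run:
```python
from h import *
w=C('w18')
a=(w.onz(301,93.5,51)+w.onz(344.25,93.75,51))/2;b=(w.onz(303.75,270.2,51)+w.onz(341.5,270,51))/2
d=b-a;print(a,b,np.linalg.norm(d),'yaw',np.arctan2(d[1],d[0]),'slot pt',a+d*20/140)
print('stud',w.onz(322.5,120.5,102),tri((w,(322.5,120.5)),(C('w12'),(328.75,23)),(C('w16'),(320.7,109))))
for z in (91,92,93,94): print(z,np.linalg.norm(w.onz(285+28/4,120.5,z)-w.onz(285+272/4,120.5,z)), w.onz(322.5,120.3,z))
e=w.onz(285+103/4,80+42/4,93)-w.onz(322.5,120.5,93);print('pointer',np.arctan2(e[1],e[0]))
o=r.observe();M=R.from_quat(o['ee_rot']).as_matrix();print(o['tool_pos'],np.arctan2(M[1,1],M[0,1]),o['joint_pos'])
```

```text
[ 506.8  -129.35   51.  ] [ 646.65 -126.8    51.  ] 139.87324619097103 yaw 0.01823180160841874 slot pt [ 526.77857143 -128.98571429   51.        ]
stud [ 526.7 -129.2  102. ] (array([ 526.7, -129.4,  101.8]), [np.float64(0.2), np.float64(0.1), np.float64(0.3)])
91 38.70465088332409 [ 526.3 -129.2   91. ]
92 38.60634662850137 [ 526.3 -129.2   92. ]
93 38.40637967838156 [ 526.3 -129.2   93. ]
94 38.206413074247116 [ 526.4 -129.2   94. ]
pointer -2.7304028400099285
[ 611.18099729 -128.26568392  141.33764574] 1.5895468734306175 [ 1.12794723e-01  1.07574544e-01  4.51176853e-02 -6.86702974e-04
 -1.50938430e+00 -1.66479768e+00]
```

Fork placing checks out: slot point (526.8, -129.0) against stud (526.7, -129.3), yaw 0.018 against 0.016. Next I go over the nut, unwinding the wrist so that about 4.4 rad of clockwise turn is available in one grip.

jog_arm([
  [1,-0.85,-0.01,0,0.122],
  [1,-0.85,-0.01,0,0.122],
  [1,-0.85,-0.01,0,0.122],
  [1,-0.85,-0.01,0,0.122],
  [1,-0.85,-0.01,0,0.122],
  [1,-0.85,-0.01,0,0.122],
  [1,-0.85,-0.01,0,0.122],
  [1,-0.85,-0.01,0,0.122],
  [1,-0.85,-0.01,0,0.122],
  [1,-0.85,-0.01,0,0.122],
])

```text
time_s: 19.38
tool_pos: [525.4, -129.4, 140.5]
ee_rot: [-0.583, 0.812, 0.001, -0.001]
contact_force: [-0.2, 0.9, -0.1]
width: 85.4
```

jog_arm([
  [1,0,0,0,0.122],
  [1,0,0,0,0.122],
  [1,0,0,0,0.122],
  [1,0,0,0,0.122],
  [1,0,0,0,0.122],
  [1,0,0,0,0.122],
  [1,0,0,0,0.122],
  [1,0,0,0,0.122],
  [1,0,0,0,0.122],
  [1,0,0,0,0.122],
])

```text
time_s: 20.22
tool_pos: [525.9, -129.4, 140.5]
ee_rot: [0.943, -0.332, -0.001, 0.0]
contact_force: [0.3, 0.1, -0.5]
width: 85.5
```

jog_arm([
  [1,0,0,0,0.122],
  [1,0,0,0,0.122],
  [1,0,0,0,0.122],
  [1,0,0,0,0.122],
  [1,0,0,0,0.122],
  [1,0,0,0,0.122],
  [1,0,0,0,0.122],
  [1,0,0,0,0.122],
  [1,0,0,0,0.122],
  [1,0,0,0,0.122],
])

```text
time_s: 21.05
tool_pos: [525.8, -129.4, 140.5]
ee_rot: [0.963, 0.268, -0.001, -0.0]
contact_force: [-0.2, -0.3, 0.6]
width: 85.2
```

jog_arm([
  [1,0,0,0,0.122],
  [1,0,0,0,0.122],
  [1,0,0,0,0.122],
  [1,0,0,0,0.122],
  [1,0,0,0,0],
  [1,0,0,0,0],
])

```text
time_s: 21.55
tool_pos: [526.1, -129.4, 141.0]
ee_rot: [0.872, 0.489, -0.001, -0.0]
contact_force: [-0.1, -0.5, -0.3]
width: 85.2
```

Run:
```python
from h import *
o=r.observe();snap('wrist','w19');o=r.observe();M=R.from_quat(o['ee_rot']).as_matrix();print(o['tool_pos'],np.arctan2(M[1,1],M[0,1]),o['joint_pos'],o['time_s']);print(M.round(4))
```

```text
[ 526.16587484 -129.44265062  141.19535847] -0.5495471805597898 [ 1.29788599e-01 -1.12254751e-01 -1.74797039e-01 -1.26133463e-04
 -1.50968255e+00  2.46226514e+00] 21.6
[[ 5.223e-01  8.528e-01 -1.400e-03]
 [ 8.528e-01 -5.223e-01 -1.000e-04]
 [-8.000e-04 -1.200e-03 -1.000e+00]]
```

View pics/w19.png

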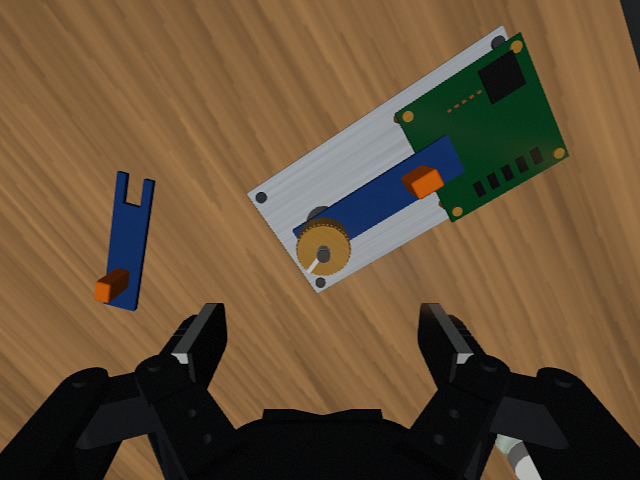

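Run:
```python
from h import *
w=C('w19');print(w.onz(324,255,102),w.onz(323.5,248,93))
cv2.imwrite('pics/c24.png',crop('w19',285,205,80,80,7))
```

```text
[ 527.5 -129.1  102. ] [ 528.1 -127.4   93. ]
```

View pics/c24.png

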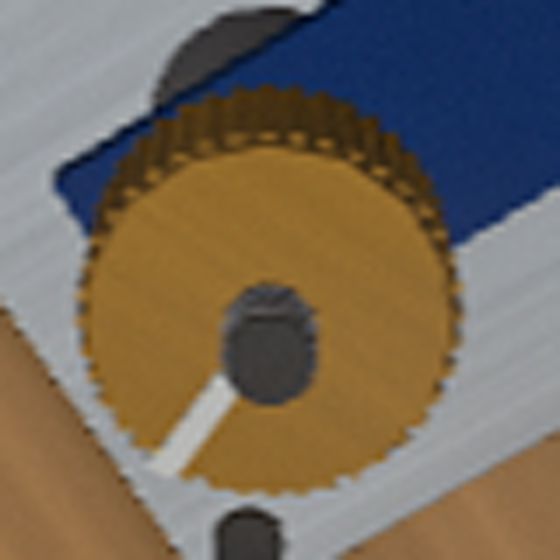

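jog_arm([
  [1,0.06,0,-2,0],
  [1,0,0,-3,0],
  [1,0,0,-3,0],
  [1,0,0,-1.6,0],
  [1,0,0,-1.0,0],
  [1,0,0,0,0],
  [0.8,0,0,0,0],
  [0.65,0,0,0,0],
  [0.55,0,0,0,0],
  [0.55,0,0,0,0],
], squeeze=30)

```text
time_s: 22.43
tool_pos: [528.0, -129.4, 37.5]
ee_rot: [0.872, 0.49, 0.001, 0.001]
contact_force: [-0.5, -0.1, 0.1]
width: 47.1
```

Run:
```python
from h import *
w=C('w19');print(w.onz(323.6,256.1,102))
o=r.observe();print(o['tool_pos'],o['width'],o['contact_force'],o['moment'],o['time_s'])
snap('wrist','w20');snap('scene','scene20');cv2.imwrite('pics/c25.png',crop('scene20',260,230,80,70,8))
cv2.imwrite('pics/c26.png',crop('w20',230,210,190,160,4))
```

```text
[ 526.8 -129.6  102. ]
[ 527.98350484 -129.40373048   37.45338344] 47.05027883753517 [-0.51528227 -0.13008849  0.0745028 ] [ 0.02618323  0.00252543 -0.01459346] 22.4333
```

View pics/c26.png

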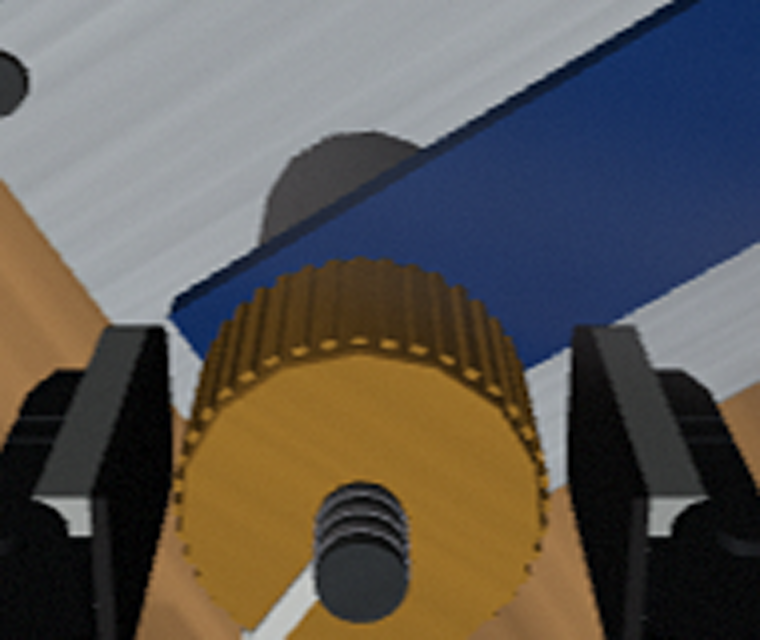

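View pics/c25.png

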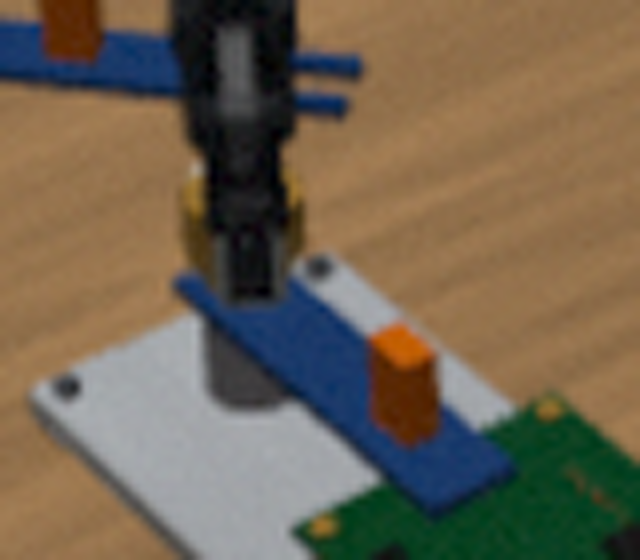

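The nut sits between the pads, about 0.6 mm left of centre, and the tips are above the fork. A small trim, then close.

jog_arm([
  [0.55,-0.1,0,-0.15,0],
  [0.5,0,0,0,0],
  [0.46,0,0,0,0],
  [0.44,0,0,0,0],
  [0.4,0,0,0,0],
  [0.3,0,0,0,0],
  [0.3,0,0,0,0],
], squeeze=40)

```text
time_s: 23.12
tool_pos: [526.7, -129.7, 35.0]
ee_rot: [0.871, 0.49, 0.0, 0.001]
contact_force: [3.2, -1.7, 1.2]
width: 37.1
```

jog_arm([
  [0.2,0,0,0,0],
  [0.2,0,0,0,0],
  [0.2,0,0,0,0],
], squeeze=60)

```text
time_s: 23.37
tool_pos: [526.7, -129.7, 35.1]
ee_rot: [0.871, 0.49, 0.0, 0.001]
contact_force: [3.4, -3.6, 1.6]
width: 36.6
```

Run:
```python
from h import *
o=r.observe();M=R.from_quat(o['ee_rot']).as_matrix();print(o['tool_pos'],o['width'],o['contact_force'],o['moment'],o['time_s'],np.arctan2(M[1,1],M[0,1]),o['joint_pos'][5])
snap('wrist','w21')
cv2.imwrite('pics/c27.png',crop('w21',230,210,190,160,4))
```

```text
[ 526.66873532 -129.72796209   35.05957542] 36.635299349826056 [ 3.39669865 -3.63609666  1.62061853] [-1.19862358 -1.21179745 -0.04806762] 23.3667 -0.5455898842899256 2.466101632791463
```

View pics/c27.png

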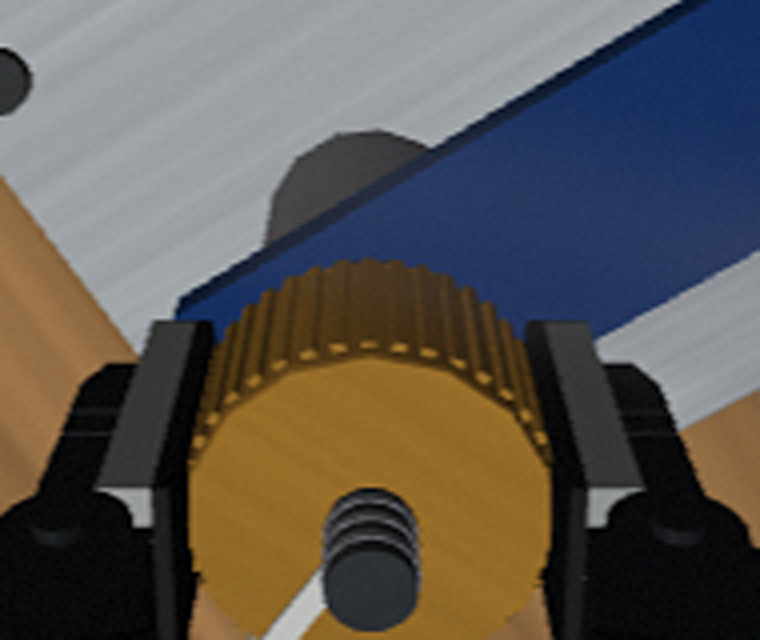

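The nut is gripped at 36.6 mm. Turning clockwise, following the thread down 1.91 mm/rad, and checking after the first stretch.

jog_arm([
  [0.2,0,0,-0.01,-0.06],
  [0.2,0,0,-0.02,-0.1],
  [0.2,0,0,-0.02,-0.1],
  [0.2,0,0,-0.02,-0.1],
  [0.2,0,0,-0.02,-0.1],
  [0.2,0,0,-0.02,-0.1],
  [0.2,0,0,-0.02,-0.1],
  [0.2,0,0,-0.02,-0.1],
])

```text
time_s: 24.08
tool_pos: [526.8, -129.9, 33.6]
ee_rot: [0.992, 0.13, 0.001, 0.001]
contact_force: [3.4, -4.2, 0.4]
width: 36.4
```

```bash
cat > ob.py <<'E'
from h import *
o=r.observe();M=R.from_quat(o['ee_rot']).as_matrix();print(o['tool_pos'].round(2),o['width'].__round__(1),'F',o['contact_force'].round(1),'M',o['moment'].round(3),'t',o['time_s'],'yaw',np.arctan2(M[1,1],M[0,1]).round(4),'j6',o['joint_pos'][5].round(4),'tau6',o['effort'][5].round(3))
E
python3 ob.py
```

```text
[ 526.82 -129.92   33.6 ] 36.4 F [ 3.4 -4.2  0.4] M [-1.468 -1.471  0.02 ] t 24.0833 yaw -1.3105 j6 1.7012 tau6 1.532
```

jog_arm([
  [0.2,0,0,-0.02,-0.1],
  [0.2,0,0,-0.02,-0.1],
  [0.2,0,0,-0.02,-0.1],
  [0.2,0,0,-0.02,-0.1],
  [0.2,0,0,-0.02,-0.1],
  [0.2,0,0,-0.02,-0.1],
  [0.2,0,0,-0.015,-0.1],
  [0.2,0,0,-0.02,-0.1],
])

```text
time_s: 24.75
tool_pos: [526.8, -130.1, 32.1]
ee_rot: [0.964, -0.267, 0.001, 0.0]
contact_force: [5.3, -5.1, 1.3]
width: 36.2
```

```bash
python3 ob.py
python3 - <<'E'
from h import *
snap('wrist','w22')
cv2.imwrite('pics/c28.png',crop('w22',230,210,190,160,4))
E
```

```text
[ 526.82 -130.12   32.08] 36.2 F [ 5.3 -5.1  1.3] M [-1.782 -1.473  0.051] t 24.75 yaw -2.1105 j6 0.9012 tau6 1.532
```

View pics/c28.png

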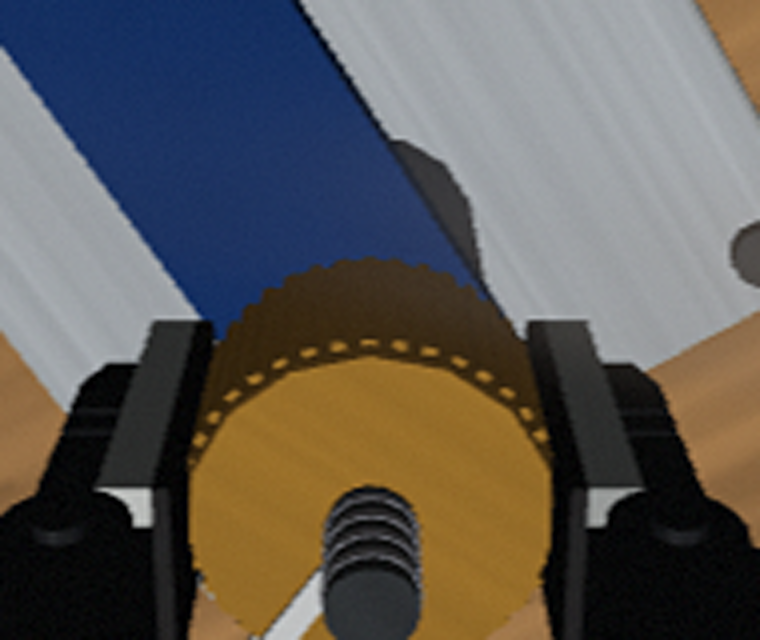

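The pointer keeps its place relative to the pads, so the nut follows without slipping. Continuing to about 2.6 rad with a slight relaxing shift.

jog_arm([
  [0.2,0.03,-0.03,-0.02,-0.1],
  [0.2,0,0,-0.02,-0.1],
  [0.2,0,0,-0.02,-0.1],
  [0.2,0,0,-0.02,-0.1],
  [0.2,0,0,-0.02,-0.1],
  [0.2,0,0,-0.02,-0.1],
  [0.2,0,0,-0.015,-0.1],
  [0.2,0,0,-0.02,-0.1],
  [0.2,0,0,-0.02,-0.1],
  [0.2,0,0,-0.02,-0.1],
])

```text
time_s: 25.63
tool_pos: [526.6, -130.3, 30.2]
ee_rot: [0.718, -0.696, 0.001, 0.0]
contact_force: [2.6, -4.3, 2.0]
width: 36.7
```

```bash
python3 ob.py
```

```text
[ 526.64 -130.32   30.16] 36.7 F [ 2.6 -4.3  2. ] M [-1.46  -0.666  0.038] t 25.6333 yaw -3.1105 j6 -0.0981 tau6 1.537
```

jog_arm([
  [0.2,0,0,-0.02,-0.1],
  [0.2,0,0,-0.02,-0.1],
  [0.2,0,0,-0.02,-0.1],
  [0.2,0,0,-0.02,-0.1],
  [0.2,0,0,0,0],
])

```text
time_s: 26.05
tool_pos: [526.5, -130.3, 29.4]
ee_rot: [-0.566, 0.824, -0.0, -0.0]
contact_force: [1.4, -3.5, 3.9]
width: 36.3
```

```bash
python3 ob.py
```

```text
[ 526.53 -130.32   29.36] 36.3 F [ 1.4 -3.5  3.9] M [-1.596 -0.478 -0.086] t 26.05 yaw 2.7739 j6 -0.4968 tau6 -1.329
```

Turned 2.96 rad so far, drop 5.7 mm (thread predicts 5.66). Now small steps, watching the moment for the stop.

jog_arm([
  [0.2,0,0,-0.01,-0.05],
  [0.2,0,0,-0.01,-0.05],
  [0.2,0,0,0,0],
])

```text
time_s: 26.3
tool_pos: [526.5, -130.3, 29.2]
ee_rot: [-0.526, 0.85, -0.0, -0.0]
contact_force: [0.0, -5.4, 5.0]
width: 36.4
```

```bash
python3 ob.py
```

```text
[ 526.49 -130.3    29.16] 36.4 F [ 0.  -5.4  5. ] M [-1.734 -0.248 -0.099] t 26.3 yaw 2.6787 j6 -0.592 tau6 -0.625
```

jog_arm([
  [0.2,0,0,-0.01,-0.05],
  [0.2,0,0,-0.01,-0.05],
  [0.2,0,0,0,0],
])

```text
time_s: 26.55
tool_pos: [526.5, -130.3, 29.0]
ee_rot: [-0.483, 0.876, -0.0, -0.0]
contact_force: [-0.3, -5.2, 5.5]
width: 36.2
```

```bash
python3 ob.py
```

```text
[ 526.47 -130.3    28.98] 36.2 F [-0.3 -5.2  5.5] M [-1.787 -0.134 -0.05 ] t 26.55 yaw 2.5792 j6 -0.6915 tau6 -0.608
```

jog_arm([
  [0.2,0,0,-0.01,-0.05],
  [0.2,0,0,-0.01,-0.05],
  [0.2,0,0,0,0],
])

```text
time_s: 26.8
tool_pos: [526.4, -130.3, 28.7]
ee_rot: [-0.439, 0.899, -0.0, -0.0]
contact_force: [-0.4, -4.6, 4.2]
width: 36.8
```

```bash
python3 ob.py
```

```text
[ 526.44 -130.26   28.74] 36.8 F [-0.4 -4.6  4.2] M [-1.737 -0.06  -0.11 ] t 26.8 yaw 2.4794 j6 -0.7913 tau6 -0.574
```

jog_arm([
  [0.2,0,0,-0.01,-0.05],
  [0.2,0,0,-0.01,-0.05],
  [0.2,0,0,0,0],
])

```text
time_s: 27.05
tool_pos: [526.4, -130.2, 28.6]
ee_rot: [-0.393, 0.919, -0.0, -0.0]
contact_force: [0.3, -4.3, 5.8]
width: 36.3
```

```bash
python3 ob.py
```

```text
[ 526.43 -130.25   28.59] 36.3 F [ 0.3 -4.3  5.8] M [-1.743 -0.006 -0.079] t 27.05 yaw 2.3794 j6 -0.8913 tau6 -0.574
```

jog_arm([
  [0.2,0,0,-0.01,-0.05],
  [0.2,0,0,-0.01,-0.05],
  [0.2,0,0,0,0],
])

```text
time_s: 27.3
tool_pos: [526.4, -130.2, 28.4]
ee_rot: [-0.347, 0.938, -0.0, -0.0]
contact_force: [0.1, -4.5, 5.3]
width: 36.4
```

```bash
python3 ob.py
```

```text
[ 526.39 -130.24   28.36] 36.4 F [ 0.1 -4.5  5.3] M [-1.689  0.035 -0.02 ] t 27.3 yaw 2.2795 j6 -0.9912 tau6 -0.574
```

jog_arm([
  [0.2,0,0,-0.01,-0.05],
  [0.2,0,0,-0.01,-0.05],
  [0.2,0,0,0,0],
])

```text
time_s: 27.55
tool_pos: [526.4, -130.2, 28.3]
ee_rot: [-0.3, 0.954, -0.001, -0.0]
contact_force: [-1.0, -4.9, 5.8]
width: 36.4
```

```bash
python3 ob.py
```

```text
[ 526.36 -130.25   28.31] 36.4 F [-1.  -4.9  5.8] M [-1.673  0.222  0.581] t 27.55 yaw 2.1808 j6 -1.0901 tau6 -1.304
```

The moment jumped from about 0 to 0.58 N m between 3.46 and 3.56 rad, which is the stop. Checking the pointer for slip in the pads.

jog_arm([
  [0.2,0,0,0,-0.02],
  [0.2,0,0,0,0],
  [0.2,0,0,0,0],
])

```text
time_s: 27.8
tool_pos: [526.3, -130.3, 28.3]
ee_rot: [-0.292, 0.956, -0.001, -0.0]
contact_force: [-1.0, -5.7, 5.8]
width: 36.1
```

```bash
python3 ob.py
python3 - <<'E'
from h import *
snap('wrist','w23')
cv2.imwrite('pics/c29.png',np.hstack([crop('w22',260,280,130,100,3),crop('w23',260,280,130,100,3)]))
E
```

```text
[ 526.34 -130.25   28.3 ] 36.1 F [-1.  -5.7  5.8] M [-1.765  0.245  1.029] t 27.8 yaw 2.1643 j6 -1.1069 tau6 -1.096
```

View pics/c29.png

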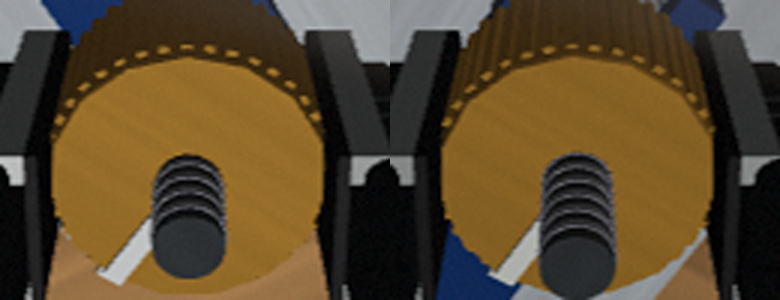

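The pointer sits as before within about 1 px, and the moment rises linearly with slope about 27 N m/rad. The nut is firmly bottomed, with the zero near tool yaw 2.202. I'll back off in small steps to locate the zero from the unloading side too.

jog_arm([
  [0.2,0,0,0,0.02],
  [0.2,0,0,0,0],
  [0.2,0,0,0,0],
])

```text
time_s: 28.1
tool_pos: [526.4, -130.2, 28.3]
ee_rot: [-0.302, 0.953, -0.001, -0.0]
contact_force: [-1.0, -4.3, 6.9]
width: 36.9
```

```bash
python3 ob.py
```

```text
[ 526.37 -130.23   28.29] 36.9 F [-1.  -4.3  6.9] M [-1.728  0.227  0.638] t 28.1 yaw 2.1835 j6 -1.0875 tau6 -0.595
```

jog_arm([
  [0.2,0,0,0,0.02],
  [0.2,0,0,0,0],
  [0.2,0,0,0,0],
])

```text
time_s: 28.35
tool_pos: [526.4, -130.3, 28.3]
ee_rot: [-0.311, 0.951, -0.0, -0.0]
contact_force: [-0.5, -4.7, 5.9]
width: 36.2
```

```bash
python3 ob.py
```

```text
[ 526.38 -130.25   28.31] 36.2 F [-0.5 -4.7  5.9] M [-1.671  0.158  0.097] t 28.35 yaw 2.2024 j6 -1.0684 tau6 -0.063
```

Both sides agree on zero at yaw ≈ 2.205. Backing off 1.571 rad counter-clockwise, rising 3.0 mm.

jog_arm([
  [0.2,0,0,0.01,0.05],
  [0.2,0,0,0.02,0.1],
  [0.2,0,0,0.02,0.1],
  [0.2,0,0,0.02,0.1],
  [0.2,0,0,0.02,0.1],
  [0.2,0,0,0.02,0.1],
  [0.2,0,0,0.02,0.1],
  [0.2,0,0,0.02,0.1],
])

```text
time_s: 29.02
tool_pos: [526.6, -130.3, 29.7]
ee_rot: [-0.639, 0.769, -0.0, -0.0]
contact_force: [0.2, -5.2, 5.0]
width: 36.5
```

```bash
python3 ob.py
```

```text
[ 526.57 -130.3    29.67] 36.5 F [ 0.2 -5.2  5. ] M [-1.819 -0.366 -0.067] t 29.0167 yaw 2.9569 j6 -0.3138 tau6 -1.519
```

jog_arm([
  [0.2,0,0,0.02,0.1],
  [0.2,0,0,0.02,0.1],
  [0.2,0,0,0.02,0.1],
  [0.2,0,0,0.02,0.1],
  [0.2,0,0,0.02,0.1],
  [0.2,0,0,0.02,0.1],
  [0.2,0,0,0.02,0.1],
  [0.2,0,0,0.015,0.1],
  [0.2,0,0,0,0],
  [0.2,0,0,0,0],
])

```text
time_s: 29.85
tool_pos: [526.8, -130.2, 31.2]
ee_rot: [0.887, -0.462, 0.001, 0.0]
contact_force: [0.8, -5.7, 4.2]
width: 36.3
```

```bash
python3 ob.py
```

```text
[ 526.79 -130.19   31.21] 36.3 F [ 0.8 -5.7  4.2] M [-1.771 -0.581  0.033] t 29.85 yaw -2.5306 j6 0.4818 tau6 0.17
```

jog_arm([
  [0.2,0,0,0.005,0.023],
  [0.2,0,0,0,0],
  [0.2,0,0,0,0],
  [0.2,0,0,0,0],
])

```text
time_s: 30.18
tool_pos: [526.8, -130.2, 31.3]
ee_rot: [0.892, -0.452, 0.001, 0.0]
contact_force: [1.1, -5.4, 4.2]
width: 36.2
```

```bash
python3 ob.py
python3 - <<'E'
from h import *
snap('wrist','w25');snap('scene','scene25');snap('top','top25')
cv2.imwrite('pics/c30.png',np.hstack([crop('w25',230,180,180,180,3)[:480],crop('scene25',265,240,60,60,9)[:540:1][:480,:260]]))
cv2.imwrite('pics/c31.png',crop('scene25',260,235,80,70,8))
E
```

```text
[ 526.81 -130.19   31.27] 36.2 F [ 1.1 -5.4  4.2] M [-1.777 -0.522  0.022] t 30.1833 yaw -2.508 j6 0.5043 tau6 -0.038
```

View pics/w25.png

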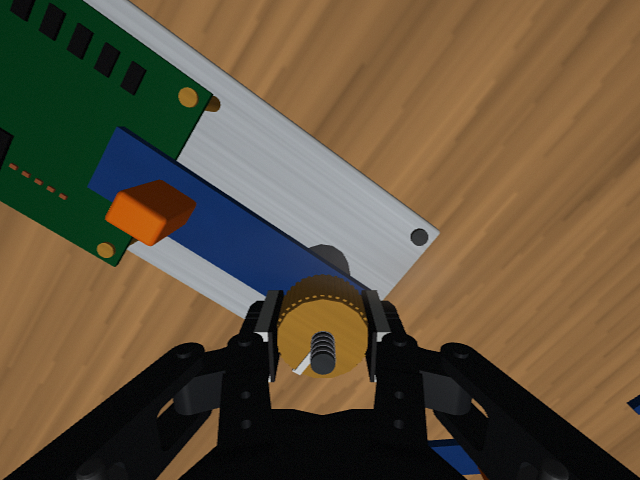

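View pics/c31.png

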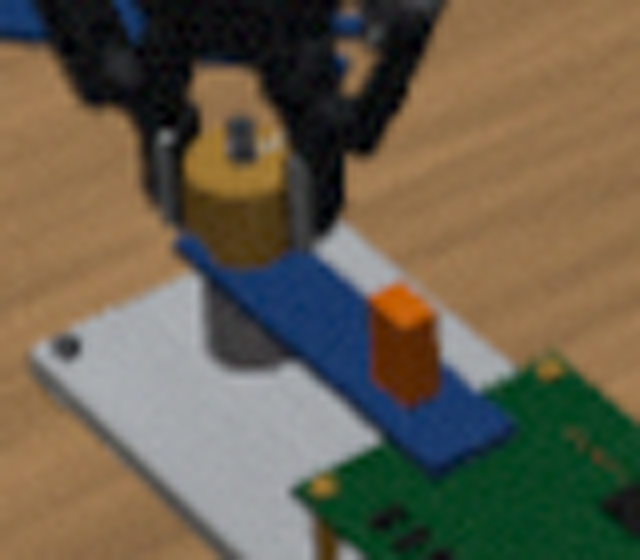

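View pics/top25.png

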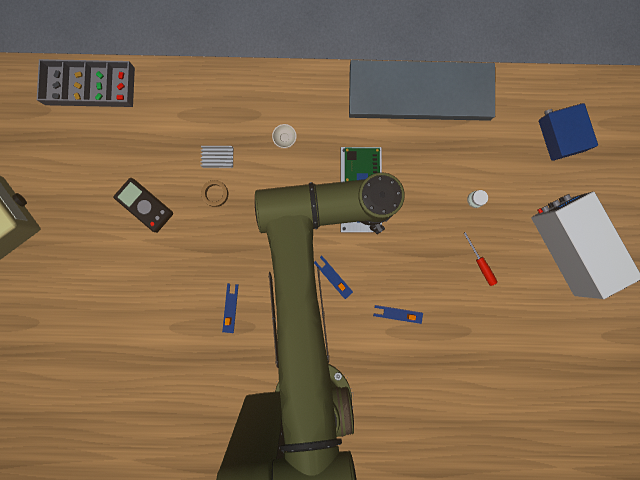

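Back-off measured 1.570 rad from the stop, forces small (about 7 N), nut still gripped (36.2 mm). The scene shows the fork unmoved and level, and the top view shows the other things in their places. Handing in.

```bash
python3 -c "
from workcell import r
print(r.close_job())"
```

```text
the job is handed in; nothing more can be done
None
```

I set the fork on the holder, screwed the nut down to its stop, backed it off a quarter turn and handed the job in at about 30 s, with the nut still gripped. No verdict was reported.

- **What went wrong:** the first grasp failed and rolled the fork onto its edge. The real fingertips are 28.7 mm above the reported TCP, which I confirmed by a gentle touch on the bench (about 25 N at most). I tipped the fork back flat with the shut fingers, regripped it using that offset, and carried on.
- **Fork:** I used the fork farthest from the base, 495 mm away against 329, 329 and 367 mm. After release its slot point measured (526.8, -129.0) against the stud at (526.7, -129.4), with yaw 0.018 against the holder's 0.016. The scene view showed it level on the shoulder and board edge, and unmoved at the end.
- **Nut:** the stop showed as a moment rise to 1.03 N m after about 3.55 rad of turn. Zero agreed from the loading and unloading sides at tool yaw 2.202 and 2.206. The final back-off was 1.570 rad, and the pointer showed no visible slip in the pads.
- **Last readings:** opening 36.2 mm, 60 N squeeze, about 7 N residual force on the tool, and the other things in their places in the top view.
- **Disagreements:** camera triangulation put the tab top at 35–36 mm against the stated 39 mm. The closed jaws read about 1.5 mm under the true widths of the tab and nut.

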